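# Pack the amber, shut the box and push it home

### The job

Put every loose amber lump that lies on the bare table to the left of the glass bowl (three to five of them) into the open wooden box, then lower the lid gently until it is fully shut, and after that push the shut box along the table, without lifting it, until its back is flush against the dark wooden stop and its sides are in line with the ends of the stop. Leave the tweezers and the vial where they are.

Things in the scene. Friction and masses are not known exactly. Their poses are not given: they have to be found in the camera images.
- box: Loose open wooden box with a hinged lid (see lid); the box itself is 110 mm along its x, 140 mm along its y, 50 mm high, walls and floor 7 mm thick, so 96 x 126 mm inside; about 0.8 kg with the lid. Origin: centre of its underside; z up, x points to the hinge side (away from the robot, within about 15 degrees at the start).
- lid (a joint): Angle of the box's hinged lid, rad: 0 shut flat on the box, grows as it opens up and away from the robot, 1.57 upright, 1.9 its stop; 1.6 to 1.85 at the start. Stiff hinge: the lid stays where it is left; 1 to 2 N at its free edge moves it. Hinge line: along the box's y, in the box frame at x = 55 mm, z = 50 mm.
- lid_edge (a point): Middle of the lid's free edge, on its outer face (up when shut), 110 mm from the hinge line. The lid is a flat wooden plate 110 x 140 x 8 mm with a brass tab, 40 mm wide and 6 mm thick, standing out 12 mm from the middle of this edge; shut, its top is 58.5 mm above the table.
- corner_left (a point): Foot of the box's corner on the hinge side, at its +y end (box frame: 55, 70, 0 mm).
- corner_right (a point): Foot of the box's corner on the hinge side, at its -y end (box frame: 55, -70, 0 mm).
- stop: Fixed dark wooden bench stop beyond the box: a rail 18 mm thick along its x, 140 mm long along its y (as long as the box is wide), 34 mm high. Origin: middle of the foot of the face that looks at the box; z up, x points away from the box, so the box belongs on its -x side.
- glass_bowl: Fixed clear glass bowl with a yellow rim, full of small amber pieces, in the middle of the table: 176 mm across the rim, 71 mm tall above the table. Origin: on its axis. Its contents are not part of the job.
- lump_1: Loose raw amber lump, orange, 20 x 30 x 13 mm along its x, y, z, 20 g, lying flat on the bare table to the left of the glass bowl at the start; may be absent. Origin: centre of its underside. Grasp it across its narrow side (its x).
- lump_2: Loose raw amber lump, rust brown, 28 x 36 x 17 mm along its x, y, z, 20 g, lying flat on the bare table to the left of the glass bowl at the start; may be absent. Origin: centre of its underside. Grasp it across its narrow side (its x).
- lump_3: Loose raw amber lump, dark brown, 20 x 33 x 17 mm along its x, y, z, 20 g, lying flat on the bare table to the left of the glass bowl at the start; may be absent. Origin: centre of its underside. Grasp it across its narrow side (its x).
- lump_4: Loose raw amber lump, pale yellow, 24 x 29 x 14 mm along its x, y, z, 20 g, lying flat on the bare table to the left of the glass bowl at the start; may be absent. Origin: centre of its underside. Grasp it across its narrow side (its x).
- lump_5: Loose raw amber lump, cream, 21 x 30 x 14 mm along its x, y, z, 20 g, lying flat on the bare table to the left of the glass bowl at the start; may be absent. Origin: centre of its underside. Grasp it across its narrow side (its x).
- tweezers: Bystander: steel tweezers, 128 x 13 x 8 mm, lying near the front edge; origin: centre of the underside, long along its y. Leave alone.
- vial: Bystander: corked glass vial, 19 mm across, 48 mm tall, standing. Origin: centre of its underside. Leave alone.

How it is judged:
By the outcome, as a careful person would: the job done as asked, in the order asked, and still so for the second after the job is handed in, with the robot touching nothing.
Of lump_1, lump_2, lump_3, lump_4, lump_5 only 3 to 5 are there at a start; the rules pass over those that are not, and their reading is None.
At some moment in a run one of lump_1, lump_2, lump_3, lump_4, lump_5 may be knocked a few centimetres aside while the robot is not near it.
Once in a run the grip may slacken for a moment while it holds something.
It also fails if it takes over 210 s, if anything falls off the work surface, if the arm or the gripper's body presses on something with over 40 N, if the wrist force passes 120 N, or if a joint passes its speed limit or range.

### The arm

A 7-joint arm with a two-finger parallel gripper is mounted at the origin on a cart in front of the work surface, level with it; the furniture and walls round the work are solid. World frame = base frame: x ahead of the robot, y to its left, z up, the work surface at z = 0. Lengths are in mm, angles in rad, forces in N, time in s.
With the tool pointing down it reaches from about 425 to 800 mm from the base axis. Payload 8.3 kg.
Tool frame: the origin (TCP) lies on the mounting face of the last link; the fingertips stand 173 mm ahead of it and the grasp point (between the pads) lies 155 mm ahead of it (arm.tcp_to_tips is the distance from the TCP to the fingertips, in mm); z points along the fingers, y is the direction in which the jaws open and shut (so a half turn about z gives the same grasp; the last joint's range is limited). The gripper opens to 85 mm and grips with 20 to 120 N. Pads are 22 mm wide; open, the fingers measure 114 mm over their backs; the gripper's body (76 mm by 85 mm) begins 54 mm behind the grasp point. The pads swing forward as they close: fully open they stand 13 mm farther back than shut.
Start: joints at [1.197, 0.383, 0.016, 1.37, -0.006, 1.388, -0.046], TCP at [191.168, -595.038, 404.679] pointing down, gripper open.
Joint ranges: [-2.95, 2.95], [-0.25, 2.06], [-1.52, 1.56], [0.18, 2.33], [-1.44, 4.58], [0.02, 2.06], [-3.01, 3.01]. Speed limits (rad/s): [2.39, 2.39, 3.01, 3.01, 3.14, 3.14, 3.14].

### API

Orientations are given as a unit quaternion [x, y, z, w].
In Python, from workcell import arm gives the robot as it stands.
- The arm moves only by the tool drive_tool, never from a script. Its argument "deltas" is a list that holds one entry, the list of rows, each a list of 6 numbers: the shift along the tool's x, y, z in m, then the turn, a rotation vector about the tool's x, y, z in degrees. A call has 1 to 12 rows; each row shifts and turns the pose as measured when the row begins, along the tool's axes as they then stand; what a row does not reach is not made up. A row lasts 1/8 s, in which the tool goes at most 62.5 mm and 10.7 degrees, less where a joint would pass 70% of its speed; a pose out of reach is approached as far as the arm can. A call with a gripper value outside its range is refused whole. "hand" is the gripper command: -1 is shut, 1 is fully open, values between are in proportion, set as the call begins (left out, the last holds). The fingers move at their own pace and stop on an object; "grip_force" is the grip in N (left out, the last holds). Time passes only in rows, so rows that do not move let the fingers close. It gives the time, the measured TCP pose, the force and the opening at its end, in the units of the state.
- arm.sense(): the state, without advancing time (a new reading comes with each control period).
- arm.snapshot(name): name is "scene" or "top" or "wrist"; returns a dict with "image" (384x512x3 uint8, blue, green, red), "fov_y" (degrees; the focal length in pixels is half the picture's height over the tangent of half this angle, whatever the lens; pixels are square), "cx", "cy" (the principal point, pixels), "pose" (4x4, takes a point from camera to world coordinates); the wrist camera has in their place "mount" (4x4, takes a point from camera to tool coordinates, whose origin is the TCP and whose axes are the flange's). Camera axes: x right, y down, z forward; pixel columns grow to the right and rows downward; lengths in mm; the calibration is good to about 2 mm. A picture is of the moment at which its call begins: read the wrist's pose just before it. There is no depth.
- arm.finish_job(): hands the job in, once; it reports no verdict.
Trained networks look in a picture, given as the dict that the camera call returned (one of the last four; its "shot" number tells which), for a name from the list of things; names that differ only in an ending like _2 or _b are one class to them, and where a whole thing is asked for, a point or a joint stands for the part that bears it (a point fixed in the world has none). Each returns a list of dicts, best first, with "confidence" (0 to 1); they miss things now and then, are a little off and sometimes report something else, mostly with a low value. They report only what shows in the picture. A call takes as long as a camera call.
- arm.silhouettes(query, picture): "pixels" (384x512 bool, what is visible of it) and "bbox" ([left, top, right, bottom] in pixels, round what is visible of it).
The state is a dict: "time_s": time; "qpos": joint angles; "qd": joint speeds; "effort": joint torques, N m; "eef_pos": TCP position; "tcp_rot": TCP orientation; "force": force on the tool from outside, world axes, zero at the start; "moment": the same for the moment, N m; "opening": finger opening in mm.
Only numpy, scipy, OpenCV 4.12 (cv2) and the standard library are available. Lean on these libraries where they do the work, as an engineer would, in place of code of your own. Each camera call takes 0.05 s, during which the arm holds its last target.

## Working session

There is one attempt and no reset: what is moved stays moved. The work goes in short steps, Python scripts to look and compute and a tool call to move; the robot and the scene stay as the last step left them, time stands still between calls to the robot, and variables do not carry over. Pictures are saved under pics/ and viewed, and the job is handed in when it is done.

Besides the shell and the picture viewer there is one more tool, called after "Call:" as a command line: name --argument value ..., lists and objects as JSON in quotes. drive_tool: Moves the arm, as the interface text tells. Its arguments: {"type":"object","properties":{"deltas":{"type":"array","items":{"type":"array","items":{"type":"array","items":{"type":"number"}}}},"hand":{"type":"number"},"grip_force":{"type":"number"}},"required":["deltas"]}

```bash
ls; mkdir -p pics; python3 - <<'E'
from workcell import arm
import cv2,numpy as np
s=arm.sense(); print(s)
for n in ["scene","top","wrist"]:
    p=arm.snapshot(n); cv2.imwrite(f"pics/{n}0.png",p["image"]); print(n,{k:(np.round(v,3).tolist() if k!='image' else 0) for k,v in p.items() if k!='image' })
E
```

```text
pics
{'time_s': 0.0, 'qpos': array([ 1.1970929 ,  0.38426136,  0.01634156,  1.37118463, -0.00626971,
        1.38821966, -0.04647505]), 'qd': array([ 0.00061828, -0.00067078, -0.00053515, -0.00019774,  0.00234237,
        0.00107784,  0.00215179]), 'effort': array([-7.25813989e-04, -6.27595568e+01,  8.43858216e-01, -3.71821332e+01,
        1.64430501e-02,  1.42722743e-02,  3.37798474e-05]), 'eef_pos': array([ 191.1371969 , -594.8742229 ,  403.65001835]), 'tcp_rot': array([ 9.87939323e-01,  1.54838205e-01, -1.84570704e-04, -9.94740952e-04]), 'force': array([-0.71326931, -0.46465994,  0.24328644]), 'moment': array([ 0.02819878, -0.02165174, -0.00228613]), 'opening': 85.49698724201806}
scene {'fov_y': 53.83, 'cx': 257.949, 'cy': 200.454, 'pose': [[-0.729, -0.308, 0.612, -15.459], [-0.684, 0.292, -0.668, 555.597], [0.027, -0.906, -0.423, 410.108], [0.0, 0.0, 0.0, 1.0]], 'shot': 1}
top {'fov_y': 57.226, 'cx': 249.857, 'cy': 192.183, 'pose': [[-0.115, -0.964, 0.241, 310.85], [-0.993, 0.11, -0.034, 15.966], [0.006, -0.244, -0.97, 917.799], [0.0, 0.0, 0.0, 1.0]], 'shot': 2}
wrist {'fov_y': 67.433, 'cx': 253.861, 'cy': 189.561, 'mount': [[-0.001, -0.956, -0.292, 75.404], [1.0, -0.001, -0.0, -1.101], [-0.0, -0.292, 0.956, 31.587], [0.0, 0.0, 0.0, 1.0]], 'shot': 3}
```

View pics/scene0.png

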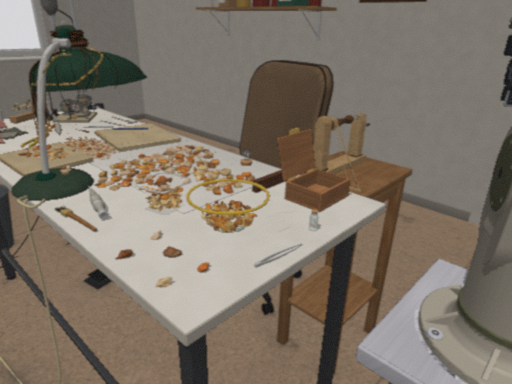

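View pics/top0.png

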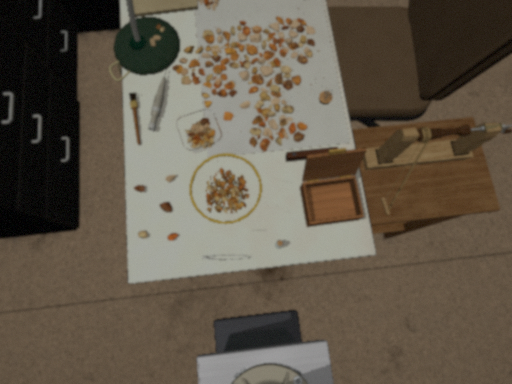

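```bash
cat > h.py <<'E'
from workcell import arm
import cv2,numpy as np
from scipy.spatial.transform import Rotation as R
H=384
def foc(p): return H/2/np.tan(np.radians(p['fov_y'])/2)
def campose(p,s=None):
    if 'pose' in p: return np.array(p['pose'])
    T=np.eye(4); T[:3,:3]=R.from_quat(s['tcp_rot']).as_matrix(); T[:3,3]=s['eef_pos']
    return T@np.array(p['mount'])
def toplane(p,uv,z,s=None):
    T=campose(p,s); uv=np.atleast_2d(np.asarray(uv,float)); f=foc(p)
    d=np.c_[(uv[:,0]-p['cx'])/f,(uv[:,1]-p['cy'])/f,np.ones(len(uv))]@T[:3,:3].T
    o=T[:3,3]; t=(z-o[2])/d[:,2]
    return (o+d*t[:,None])[:,:2]
def project(p,P,s=None):
    T=campose(p,s); P=np.atleast_2d(np.asarray(P,float)); c=(P-T[:3,3])@T[:3,:3]; f=foc(p)
    return np.c_[c[:,0]/c[:,2]*f+p['cx'],c[:,1]/c[:,2]*f+p['cy']]
def snap(n):
    s=arm.sense(); return arm.snapshot(n),s
def rectof(p,mask,z,s=None):
    c,_=cv2.findContours(mask.astype(np.uint8),cv2.RETR_EXTERNAL,cv2.CHAIN_APPROX_NONE)
    c=max(c,key=cv2.contourArea)[:,0,:]
    w=toplane(p,c,z,s).astype(np.float32)
    return cv2.minAreaRect(w)
E
python3 - <<'E'
from h import *
p,s=snap("top")
for q in ["lump_1","box","lid","stop","vial","tweezers","glass_bowl"]:
    for d in arm.silhouettes(q,p):
        m=d['pixels']; ys,xs=np.nonzero(m)
        print(q,round(d['confidence'],2),d['bbox'],m.sum(),toplane(p,[[xs.mean(),ys.mean()]],8 if 'lump' in q else 0).round().tolist(), [np.round(v).tolist() for v in rectof(p,m,8)] if m.sum()>5 else '')
cv2.imwrite("pics/topz.png",cv2.resize(p['image'][140:260,270:380],None,fx=5,fy=5,interpolation=cv2.INTER_CUBIC))
E
```

```text
lump_1 0.74 [300.6, 148.4, 366.7, 225.7] 4095 [[525.0, -234.0]] [[529.0, -242.0], [184.0, 217.0], 83.0]
lump_1 0.6 [140.7, 230.3, 147.1, 239.6] 50 [[458.0, 274.0]] [[458.0, 274.0], [21.0, 16.0], 83.0]
lump_1 0.54 [165.4, 174.2, 174.9, 181.4] 36 [[600.0, 193.0]] [[599.0, 194.0], [19.0, 14.0], 84.0]
lump_1 0.51 [157.1, 202.1, 172.0, 214.7] 122 [[523.0, 211.0]] [[523.0, 212.0], [35.0, 27.0], 83.0]
box 0.88 [299.4, 148.1, 365.8, 228.3] 4188 [[527.0, -236.0]] [[529.0, -241.0], [186.0, 216.0], 84.0]
lid 0.61 [302.1, 149.9, 365.0, 183.7] 1469 [[593.0, -251.0]] [[592.0, -254.0], [80.0, 185.0], 2.0]
stop 0.85 [283.6, 148.3, 336.4, 163.3] 375 [[631.0, -179.0]] [[627.0, -192.0], [32.0, 141.0], 4.0]
vial 0.47 [274.1, 242.3, 282.3, 251.0] 36 [[393.0, -74.0]] [[392.0, -73.0], [13.0, 15.0], 82.0]
```

View pics/topz.png

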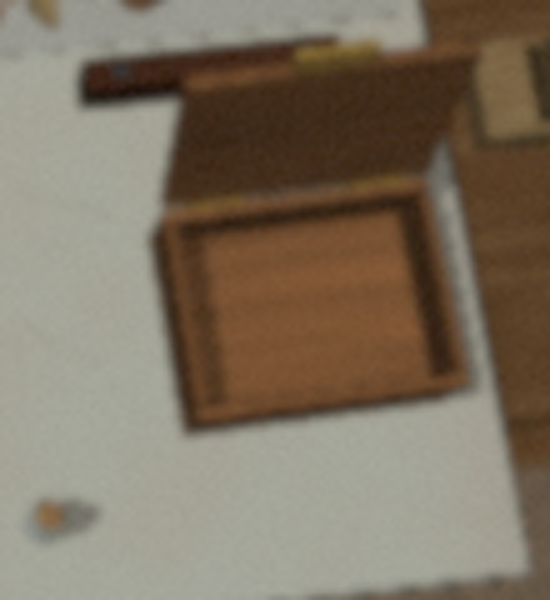

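Call:
drive_tool --deltas '[[[0.047,-0.025,0,0,0,0],[0.047,-0.025,0,0,0,0],[0.047,-0.025,0,0,0,0],[0.047,-0.025,0,0,0,0],[0.047,-0.025,0,0,0,0],[0.047,-0.025,0,0,0,0],[0.047,-0.025,0,0,0,0]]]' --hand 1

```text
time_s: 1.42
eef_pos: [454.7, -324.7, 404.5]
tcp_rot: [0.989, 0.149, -0.0, 0.002]
force: [0.9, -0.8, -0.5]
opening: 85.4
```

Call:
drive_tool --deltas '[[[0.0226,-0.0496,0,0,0,0],[0.0226,-0.0496,0,0,0,0],[0.0226,-0.0496,0,0,0,0],[0.0226,-0.0496,0,0,0,0],[0.0226,-0.0496,0,0,0,0],[0.0226,-0.0496,0,0,0,0],[0.0226,-0.0496,0,0,0,0],[0.0226,-0.0496,0,0,0,0],[0.0226,-0.0496,0,0,0,0],[0.0226,-0.0496,0,0,0,0],[0,0,0,0,0,0]]]'

```text
time_s: 2.8
eef_pos: [524.6, 238.3, 404.7]
tcp_rot: [0.988, 0.152, 0.003, 0.001]
force: [0.1, 0.2, -0.6]
opening: 85.2
```

```bash
cat > lumps.py <<'E'
from h import *
import sys
p,s=snap("wrist"); im=p['image'].copy()
print(s['eef_pos'].round(1),R.from_quat(s['tcp_rot']).as_euler('ZYX',degrees=True).round(1))
for d in arm.silhouettes("lump_1",p):
    m=d['pixels']; 
    if m.sum()<20: continue
    r=rectof(p,m,7,s)
    w,h=r[1];a=r[2]  # angle of w side
    na=a if w<h else a+90   # narrow direction angle world deg
    na=(na+90)%180-90
    ys,xs=np.nonzero(m)
    col=p['image'][m].mean(0).round()
    print(round(d['confidence'],2),'px',round(xs.mean()),round(ys.mean()),'c',np.round(r[0],1),'size',np.round(sorted(r[1]),0),'narrow ang',round(na),'bgr',col)
    im[cv2.Canny(m.astype(np.uint8)*255,50,100)>0]=(0,255,0)
cv2.imwrite("pics/%s.png"%sys.argv[1],im)
E
python3 lumps.py w1
```

```text
[524.6 238.3 404.7] [ 17.5  -0.3 179.8]
0.84 px 237 109 c [583.3 280.2] size [20. 30.] narrow ang -5 bgr [41. 66. 99.]
0.82 px 213 201 c [460.2 276. ] size [23. 25.] narrow ang -74 bgr [ 94. 130. 147.]
0.78 px 274 170 c [523.  211.1] size [26. 28.] narrow ang -72 bgr [36. 61. 93.]
0.62 px 264 226 c [446.8 198.7] size [16. 25.] narrow ang 30 bgr [ 16.  76. 139.]
0.56 px 305 114 c [604.1 195.5] size [19. 30.] narrow ang 17 bgr [ 95. 123. 144.]
```

View pics/w1.png

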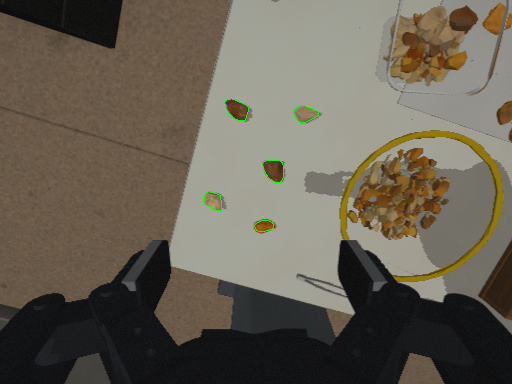

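Call:
drive_tool --deltas '[[[-0.026,-0.005,0.043,0,0,0],[-0.026,-0.005,0.043,0,0,0],[-0.026,-0.005,0.043,0,0,0],[0,0,0,0,0,0]]]'

```text
time_s: 3.4
eef_pos: [447.8, 216.9, 272.1]
tcp_rot: [0.99, 0.143, 0.004, 0.005]
force: [0.2, 0.0, 0.8]
opening: 85.5
```

```bash
python3 lumps.py w2; python3 -c "
from workcell import arm;print(arm.sense()['qpos'].round(2))"
```

```text
[447.8 216.9 272.1] [ 16.5  -0.4 179.4]
0.95 px 189 163 c [459.9 275.2] size [21. 24.] narrow ang 5 bgr [ 82. 116. 133.]
0.93 px 286 108 c [522.8 211.5] size [26. 31.] narrow ang -68 bgr [33. 56. 85.]
0.9 px 226 7 c [577.2 275.3] size [11. 24.] narrow ang 17 bgr [33. 55. 83.]
0.79 px 340 8 c [600.5 194.9] size [13. 31.] narrow ang 17 bgr [ 78. 102. 121.]
0.77 px 271 204 c [446.5 198.8] size [19. 28.] narrow ang 34 bgr [18. 54. 94.]
[ 0.01  0.28 -0.61  1.86  0.2   1.05 -1.96]
```

View pics/w2.png

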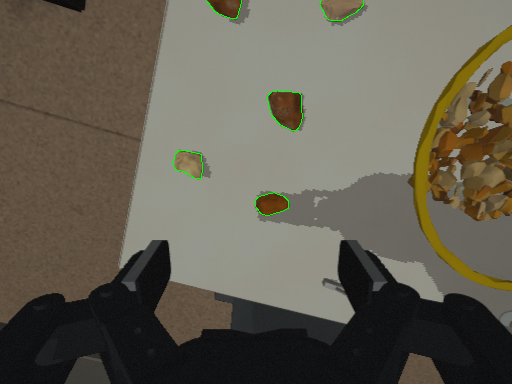

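Call:
drive_tool --deltas '[[[0,0,0,0,0,-10.6],[0,0,0,0,0,-10.6],[0,0,0,0,0,-10.6],[0,0,0,0,0,-10.6],[0,0,0,0,0,-10.6],[0,0,0,0,0,-10.6],[0,0,0,0,0,-10.6],[0,0,0,0,0,-10.6],[0,0,0,0,0,-10.6],[0,0,0,0,0,-10.6],[0,0,0,0,0,0]]]' --hand 0.3

```text
time_s: 4.88
eef_pos: [472.6, 214.6, 300.3]
tcp_rot: [0.472, 0.881, 0.018, 0.024]
force: [-0.1, 0.4, 0.8]
opening: 55.8
```

```bash
cat > go.py <<'E'
# usage: go.py x y z yaw : prints total delta in tool axes and rows needed
from h import *
import sys
def go(x,y,z,yaw):
    s=arm.sense(); Rc=R.from_quat(s['tcp_rot']); 
    Rt=R.from_euler('ZYX',[yaw,0,180],degrees=True)
    d=Rc.inv().apply(np.array([x,y,z])-s['eef_pos'])
    r=(Rc.inv()*Rt).as_rotvec(degrees=True)
    n=int(np.ceil(max(np.linalg.norm(d)/60,np.linalg.norm(r)/10.5)))
    print('at',s['eef_pos'].round(1),Rc.as_euler('ZYX',degrees=True).round(1),'j',s['qpos'].round(2))
    print('delta mm',d.round(1),'rot',r.round(1),'n',n,'per row m',(d/n/1000).round(4),(r/n).round(2))
if __name__=='__main__': go(*map(float,sys.argv[1:5]))
E
python3 lumps.py w3;python3 go.py 446.5 199 200 123
```

```text
[472.6 214.6 300.3] [123.6   1.4 176.9]
0.71 px 279 207 c [523.5 210.6] size [24. 32.] narrow ang -58 bgr [34. 57. 86.]
0.68 px 202 175 c [444.8 199.2] size [18. 27.] narrow ang 31 bgr [ 19.  71. 126.]
0.67 px 366 184 c [582.9 278.5] size [19. 31.] narrow ang -14 bgr [30. 54. 85.]
0.64 px 259 114 c [458.1 275.1] size [21. 23.] narrow ang 15 bgr [ 79. 112. 129.]
at [472.2 214.7 299.8] [123.4   1.4 176.9] j [ 0.27  0.35 -0.92  1.8   0.34  1.09 -0.17]
delta mm [  3.5 -35.4  98. ] rot [3.1 1.4 0.5] n 2 per row m [ 0.0018 -0.0177  0.049 ] [1.54 0.71 0.24]
```

Call:
drive_tool --deltas '[[[0.0018,-0.018,0.043,1.5,0.7,0.2],[0.0018,-0.018,0.043,1.5,0.7,0.2],[0,0,0,0,0,0]]]'

```text
time_s: 5.35
eef_pos: [445.7, 198.3, 212.9]
tcp_rot: [0.483, 0.876, 0.002, 0.002]
force: [-0.7, 0.3, 1.4]
opening: 55.4
```

```bash
python3 lumps.py w4;python3 go.py 445.5 199 177 122
```

```text
[445.7 198.3 212.9] [1.223e+02 1.000e-01 1.797e+02]
0.71 px 487 228 c [582.  276.5] size [25. 28.] narrow ang -34 bgr [26. 46. 73.]
0.69 px 250 218 c [444.5 199.5] size [18. 28.] narrow ang 33 bgr [ 21.  72. 126.]
0.69 px 364 259 c [525.6 216.7] size [22. 31.] narrow ang 89 bgr [34. 56. 84.]
0.61 px 336 132 c [457.9 275. ] size [23. 24.] narrow ang -64 bgr [ 78. 109. 125.]
0.37 px 419 335 c [603.3 186.8] size [ 3. 12.] narrow ang 76 bgr [57. 73. 84.]
at [447.7 199.9 216.1] [1.224e+02 1.000e-01 1.793e+02] j [ 0.25  0.42 -0.87  1.93  0.39  0.96 -0.24]
delta mm [ 0.6 -2.8 39.1] rot [0.7 0.1 0.4] n 1 per row m [ 0.0006 -0.0028  0.0391] [0.72 0.15 0.38]
```

View pics/w4.png

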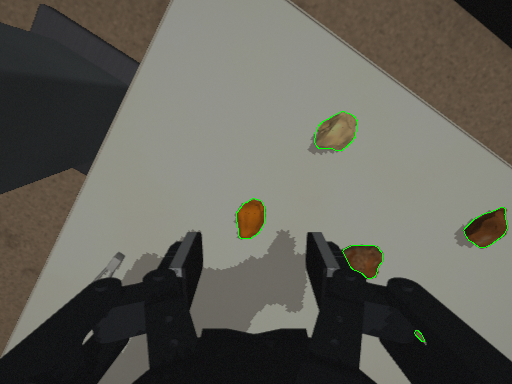

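Call:
drive_tool --deltas '[[[0.0008,-0.0028,0.025,0.7,0,0.3],[0,0,0.012,0,0,0],[0,0,0,0,0,0],[0,0,0,0,0,0]]]'

```text
time_s: 5.95
eef_pos: [450.2, 202.0, 185.4]
tcp_rot: [0.485, 0.874, 0.005, 0.006]
force: [0.4, -0.6, 0.1]
opening: 55.2
```

```bash
python3 lumps.py w5 | head -3;python3 go.py 445 199 176 122
```

```text
[450.2 202.  185.4] [121.9   0.3 179.2]
0.71 px 500 249 c [577.1 271.3] size [16. 26.] narrow ang 47 bgr [23. 39. 62.]
0.66 px 335 137 c [457.7 274.7] size [22. 24.] narrow ang 18 bgr [ 74. 104. 119.]
at [450.  201.9 185.2] [121.9   0.3 179.2] j [ 0.21  0.47 -0.83  1.95  0.45  0.9  -0.3 ]
delta mm [ 0.2 -5.9  9.2] rot [ 0.8  0.3 -0.1] n 1 per row m [ 0.0002 -0.0059  0.0092] [ 0.78  0.31 -0.09]
```

View pics/w5.png

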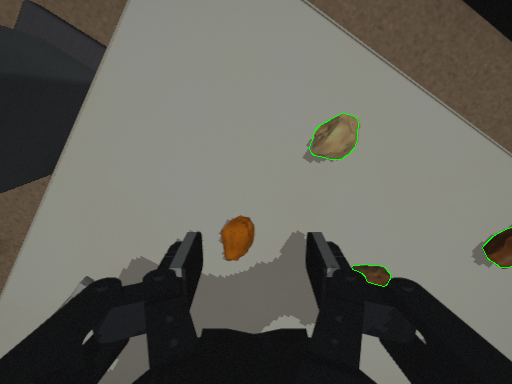

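Call:
drive_tool --deltas '[[[0.0002,-0.006,0.006,0.7,0.3,0],[0,-0.001,0.006,0,0,0],[0,0,0,0,0,0]]]'

```text
time_s: 6.42
eef_pos: [443.7, 197.9, 172.8]
tcp_rot: [0.486, 0.874, 0.0, 0.0]
force: [-0.4, -0.1, 0.5]
opening: 55.4
```

```bash
python3 lumps.py w6 ;python3 go.py 445 199 176 122; python3 -c "
from h import *
p,s=snap('wrist');print(project(p,[s['eef_pos']-[0,0,s['eef_pos'][2]-7],[445,199,7]],s))"
```

```text
[443.7 197.9 172.8] [121.9   0.  180. ]
0.88 px 365 142 c [457.5 274.9] size [22. 22.] narrow ang -70 bgr [ 71. 102. 118.]
0.63 px 255 249 c [444.4 200. ] size [18. 26.] narrow ang 39 bgr [ 16.  67. 121.]
at [443.9 198.1 173.2] [121.9   0.  179.9] j [ 0.21  0.48 -0.83  1.97  0.46  0.88 -0.3 ]
delta mm [ 0.2  1.4 -2.8] rot [ 0.1  0.  -0.1] n 1 per row m [ 0.0002  0.0014 -0.0028] [ 0.09  0.02 -0.11]
[[251.5120158  252.02637523]
 [254.10285731 251.71895659]]
```

View pics/w6.png

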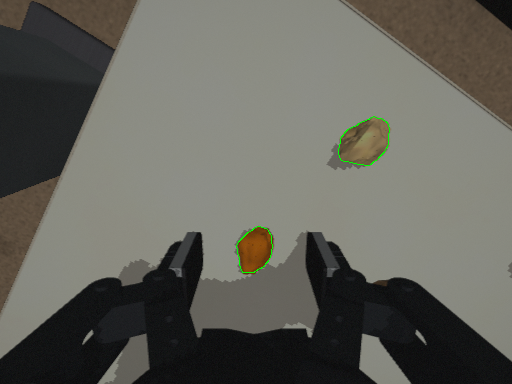

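Call:
drive_tool --deltas '[[[0,0.0014,-0.003,0,0,0],[0,0,0,0,0,0],[0,0,0,0,0,0],[0,0,0,0,0,0],[0,0,0,0,0,0],[0,0,0,0,0,0]]]' --hand -1 --grip_force 40

```text
time_s: 7.32
eef_pos: [445.6, 199.2, 177.0]
tcp_rot: [0.486, 0.874, 0.001, 0.001]
force: [-0.3, -0.9, 0.9]
opening: 15.6
```

Call:
drive_tool --deltas '[[[0,0,-0.045,0,0,0],[0,0,-0.045,0,0,0],[0,0,-0.045,0,0,0],[0,0,-0.045,0,0,0],[0,0,0,0,0,0]]]'

```text
time_s: 7.95
eef_pos: [444.8, 198.9, 361.3]
tcp_rot: [0.485, 0.874, 0.0, -0.0]
force: [1.0, -0.5, -1.3]
opening: 16.0
```

```bash
python3 - <<'E'
from h import *
p,s=snap("top"); print(s['opening'])
cv2.imwrite("pics/topz2.png",cv2.resize(p['image'][140:260,270:380],None,fx=5,fy=5,interpolation=cv2.INTER_CUBIC))
# candidate px from zoom: inner/outer rim corners at z=50
pts=np.array([[187,432],[466,388],[160,225],[430,185]])/5+[270,140]
print(toplane(p,pts,50).round(1))
print(project(p,[[480,-230,0]]).round())
p2,s=snap("scene")
cv2.imwrite("pics/sc2.png",cv2.resize(p2['image'][110:260,200:400],None,fx=4,fy=4,interpolation=cv2.INTER_CUBIC))
E
```

```text
15.966419397891077
[[ 423.4 -146.4]
 [ 429.4 -288.7]
 [ 530.4 -149.1]
 [ 535.8 -290.7]]
[[332. 205.]]
```

View pics/sc2.png

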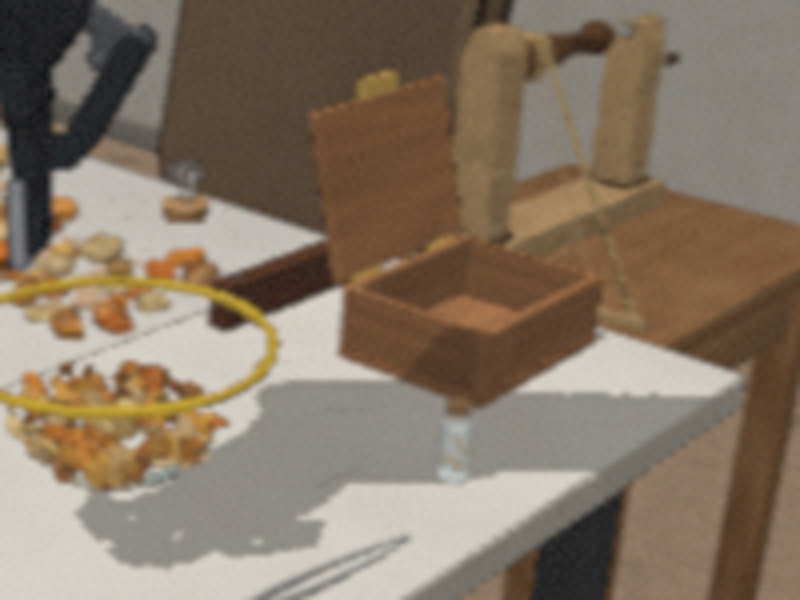

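```bash
python3 go.py 465 -195 360 122
```

```text
at [444.1 197.9 358. ] [ 1.219e+02 -1.000e-01 -1.797e+02] j [ 0.37  0.23 -0.97  1.77  0.2   1.25 -0.09]
delta mm [-344.6 -190.    -1.7] rot [-0.3 -0.1 -0.1] n 7 per row m [-0.0492 -0.0271 -0.0002] [-0.04 -0.02 -0.01]
```

Call:
drive_tool --deltas '[[[-0.049,-0.027,0,0,0,0],[-0.049,-0.027,0,0,0,0],[-0.049,-0.027,0,0,0,0],[-0.049,-0.027,0,0,0,0],[-0.049,-0.027,0,0,0,0],[-0.049,-0.027,0,0,0,0],[-0.049,-0.027,0,0,0,0],[0,0,0,0,0,0]]]'

```text
time_s: 9.05
eef_pos: [461.6, -205.7, 343.3]
tcp_rot: [0.484, 0.875, -0.004, -0.012]
force: [0.0, -0.0, 0.1]
opening: 15.7
```

```bash
python3 go.py 465 -195 200 122; python3 - <<'E'
from h import *
p,s=snap("wrist"); cv2.imwrite("pics/b1.png",p['image']); print(s['opening'])
E
```

```text
at [ 461.6 -205.7  343.3] [ 122.1   -1.  -178.9] j [ 0.95  0.24 -0.69  1.75  0.16  1.24  0.78]
delta mm [  4.7  11.3 143.3] rot [-1.1 -1.   0.1] n 3 per row m [0.0016 0.0038 0.0478] [-0.36 -0.34  0.04]
15.707406000497468
```

View pics/b1.png

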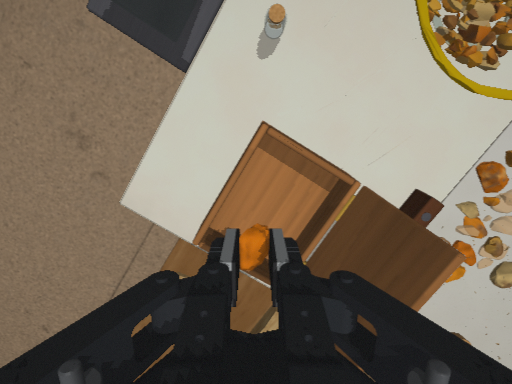

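```bash
python3 - <<'E'
from h import *
p,s=snap("wrist"); print(toplane(p,[[265,123],[358,184],[195,243]],50,s).round(1)); print(toplane(p,[[443,203],[427,190],[416,190]],34,s).round(1))
E
```

```text
[[ 433.3 -146.9]
 [ 537.5 -147.2]
 [ 437.7 -283.9]]
[[ 628.8 -117.6]
 [ 606.2 -115.8]
 [ 597.  -121.7]]
```

Call:
drive_tool --deltas '[[[0.002,0.004,0.048,-0.4,-0.3,0],[0.002,0.004,0.048,-0.4,-0.3,0],[0.002,0.003,0.048,-0.3,-0.3,0],[0,0,0,0,0,0]]]'

```text
time_s: 9.65
eef_pos: [466.4, -181.8, 195.3]
tcp_rot: [0.477, 0.879, 0.002, -0.002]
force: [1.1, -0.2, -0.2]
opening: 15.5
```

Call:
drive_tool --deltas '[[[0,0,0,0,0,0],[0,0,0,0,0,0],[0,0,0,0,0,0]]]' --hand -0.2

```text
time_s: 10.02
eef_pos: [468.6, -181.0, 200.1]
tcp_rot: [0.476, 0.88, 0.002, 0.001]
force: [0.8, -0.2, -0.2]
opening: 34.2
```

Call:
drive_tool --deltas '[[[0,0,-0.05,0,0,0],[0,0,-0.05,0,0,0],[0,0,-0.05,0,0,0],[0,0,0,0,0,0]]]'

```text
time_s: 10.52
eef_pos: [468.1, -181.6, 358.7]
tcp_rot: [0.476, 0.879, 0.002, 0.004]
force: [-0.6, -0.5, 0.7]
opening: 34.3
```

```bash
python3 go.py 450 215 340 122; python3 - <<'E'
from h import *
p,s=snap("wrist"); cv2.imwrite("pics/b2.png",p['image']); print(s['opening'])
p,s=snap("top"); cv2.imwrite("pics/t2.png",cv2.resize(p['image'][80:280,110:376],None,fx=3,fy=3)); print(s['opening'])
E
```

```text
at [ 468.1 -181.6  358.7] [123.2   0.3 179.5] j [ 0.95  0.21 -0.73  1.75  0.15  1.23  0.76]
delta mm [342.  201.6  18.6] rot [0.5 0.3 1.2] n 7 per row m [0.0489 0.0288 0.0027] [0.07 0.04 0.17]
34.31852977870114
34.01321192756037
```

View pics/b2.png

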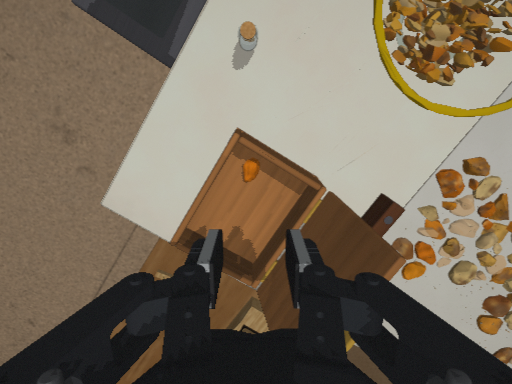

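View pics/t2.png

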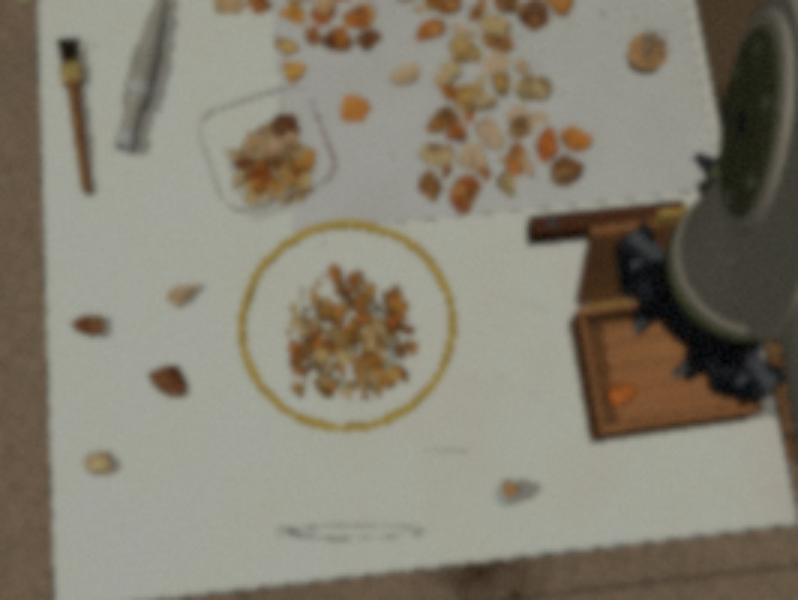

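Call:
drive_tool --deltas '[[[0.049,0.029,0.002,0,0,0],[0.049,0.029,0.002,0,0,0],[0.049,0.029,0.002,0,0,0],[0.049,0.029,0.002,0,0,0],[0.049,0.029,0.002,0,0,0],[0.049,0.029,0.002,0,0,0],[0.045,0.029,0.002,0,0,0],[0,0,0.04,0,0,8.5],[0,0,0.04,0,0,9],[0,0,0,0,0,9],[0,0,0,0,0,0]]]' --hand 0.3

```text
time_s: 12.0
eef_pos: [445.2, 222.5, 245.9]
tcp_rot: [0.671, 0.742, -0.005, -0.007]
force: [0.4, -0.0, 0.1]
opening: 55.3
```

```bash
cat >> lumps.py <<'E'
for d in arm.silhouettes("lump_1",p):
    m=d['pixels']
    if m.sum()<60: continue
    ys,xs=np.nonzero(m); w=toplane(p,np.c_[xs,ys],7,s); c=w.mean(0); e,v=np.linalg.eigh(np.cov((w-c).T))
    a=np.degrees(np.arctan2(v[1,0],v[0,0])); print('  mom',c.round(1),'narrow',round((a+90)%180-90,1),'sd*3.46',(np.sqrt(e)*3.7).round(1))
E
python3 lumps.py w7
```

```text
[445.2 222.5 245.9] [  95.8   -0.2 -179.1]
0.87 px 357 229 c [522.3 211.9] size [26. 33.] narrow ang -66 bgr [37. 60. 89.]
0.58 px 455 153 c [582.1 279.6] size [21. 31.] narrow ang -10 bgr [30. 53. 83.]
  mom [523.7 212. ] narrow -46.2 sd*3.46 [24.4 32. ]
  mom [581.8 278.1] narrow -6.3 sd*3.46 [19.9 28.3]
```

View pics/w7.png

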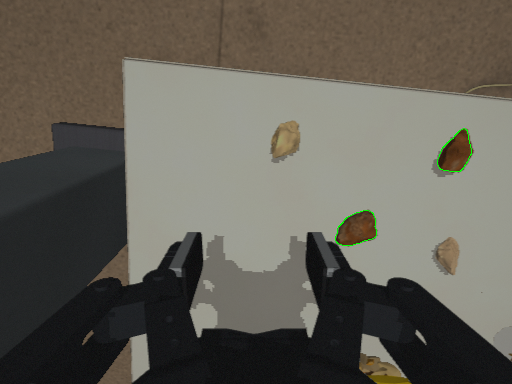

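```bash
python3 - <<'E'
from h import *
p,s=snap("wrist"); print(toplane(p,[[286,139]],7,s).round(1))
import sys; sys.argv=['',1]
from go import go
go(459,275,200,76)
im=p['image'][100:190,230:340]; cv2.imwrite('pics/z.png',cv2.resize(im,None,fx=5,fy=5,interpolation=cv2.INTER_CUBIC))
E
```

```text
[[460.7 275.4]]
at [445.9 222.4 247.3] [  95.8   -0.3 -179.2] j [ 0.19  0.38 -0.84  1.88  0.32  1.04 -0.68]
delta mm [50.7 19.  47.3] rot [-0.8 -0.1 19.8] n 2 per row m [0.0254 0.0095 0.0236] [-0.41 -0.07  9.92]
```

View pics/z.png

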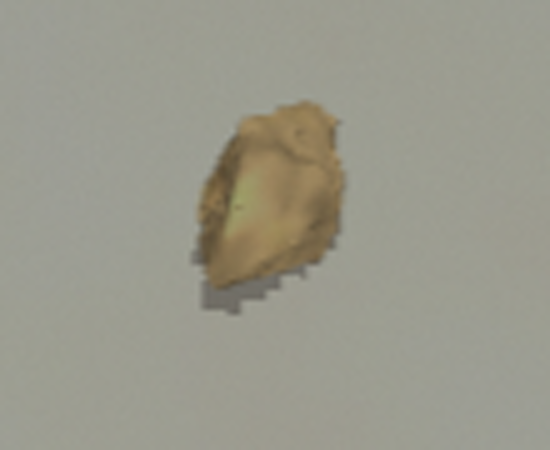

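Call:
drive_tool --deltas '[[[0.02,0.0095,0.01,-0.4,0,10],[0.03,0.002,0.022,-0.4,0,10],[0,0,0.012,0,0,1],[0,0,0,0,0,0],[0,0,0,0,0,0]]]'

```text
time_s: 12.82
eef_pos: [459.8, 272.3, 204.5]
tcp_rot: [0.796, 0.606, 0.003, 0.0]
force: [0.1, -0.4, 0.5]
opening: 55.5
```

```bash
python3 lumps.py w8; python3 go.py 459.5 275 176 75
```

```text
[459.8 272.3 204.5] [ 74.6  -0.2 179.8]
0.94 px 374 273 c [528.8 218.7] size [14. 22.] narrow ang 23 bgr [34. 53. 75.]
0.9 px 251 224 c [459.7 275.8] size [19. 30.] narrow ang 1 bgr [ 95. 135. 156.]
0.87 px 486 274 c [599.7 197.6] size [18. 38.] narrow ang 7 bgr [ 95. 123. 144.]
0.55 px 449 168 c [583.  280.5] size [21. 34.] narrow ang -9 bgr [32. 58. 93.]
  mom [528.5 220.1] narrow 28.4 sd*3.46 [13.2 21.3]
  mom [459.9 276.2] narrow -21.3 sd*3.46 [16.9 28.1]
  mom [600.6 199.1] narrow 18.8 sd*3.46 [15.8 34.1]
  mom [582.3 279.2] narrow -5.3 sd*3.46 [19.2 31.6]
at [459.9 272.3 204.5] [ 74.5  -0.2 179.8] j [-0.01  0.48 -0.72  1.83  0.38  0.97 -1.17]
delta mm [ 2.4 -1.2 28.5] rot [ 0.2 -0.2 -0.5] n 1 per row m [ 0.0024 -0.0012  0.0285] [ 0.22 -0.25 -0.53]
```

View pics/w8.png

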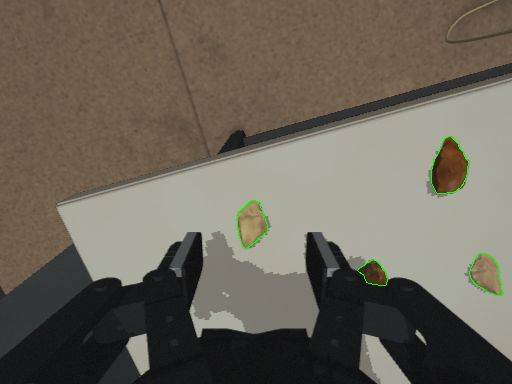

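Call:
drive_tool --deltas '[[[0.002,-0.001,0.012,0,0,2],[0.0,-0.0,0.012,0,0,2],[0,0,0.003,0,0,0],[0,0,0,0,0,0],[0,0,0,0,0,0]]]'

```text
time_s: 13.6
eef_pos: [461.1, 273.3, 179.5]
tcp_rot: [0.817, 0.576, 0.005, 0.001]
force: [-1.0, -0.4, 0.8]
opening: 55.3
```

```bash
python3 lumps.py w9|head -4; python3 go.py 459.5 275.5 176 72
```

```text
[461.1 273.3 179.5] [ 70.4  -0.4 179.6]
0.88 px 248 245 c [460.6 275.5] size [19. 32.] narrow ang -6 bgr [ 96. 137. 158.]
0.7 px 474 166 c [582.8 280.4] size [22. 35.] narrow ang -11 bgr [32. 58. 92.]
0.47 px 509 280 c [592.  204.8] size [ 3. 20.] narrow ang -5 bgr [ 90. 115. 132.]
at [461.  273.4 179.4] [ 70.4  -0.4 179.6] j [-0.05  0.52 -0.68  1.84  0.41  0.91 -1.26]
delta mm [ 1.4 -2.2  3.4] rot [ 0.4 -0.4 -1.6] n 1 per row m [ 0.0014 -0.0022  0.0034] [ 0.41 -0.38 -1.6 ]
```

View pics/w9.png

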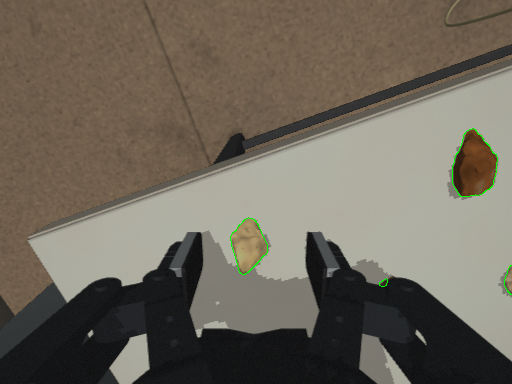

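Call:
drive_tool --deltas '[[[0.0014,-0.0015,0.0034,0,0,0],[0,0,0,0,0,0],[0,0,0,0,0,0],[0,0,0,0,0,0],[0,0,0,0,0,0]]]' --hand -1

```text
time_s: 14.38
eef_pos: [460.1, 275.6, 176.2]
tcp_rot: [0.817, 0.577, 0.005, 0.001]
force: [-0.3, 1.0, 1.1]
opening: 17.0
```

Call:
drive_tool --deltas '[[[0,0,-0.045,0,0,0],[0,0,-0.045,0,0,0],[0,0,-0.045,0,0,0],[0,0,-0.045,0,0,0],[0,0,0,0,0,0]]]'

```text
time_s: 15.0
eef_pos: [458.3, 274.4, 360.4]
tcp_rot: [0.817, 0.577, 0.004, 0.0]
force: [-0.0, 0.3, -0.4]
opening: 17.1
```

```bash
python3 go.py 465 -225 360 72
```

```text
at [458.3 274.4 360.4] [ 70.4  -0.3 179.7] j [ 0.05  0.3  -0.78  1.66  0.22  1.26 -1.12]
delta mm [-468.3  173.6   -1.3] rot [ 0.3 -0.3 -1.6] n 9 per row m [-0.052   0.0193 -0.0001] [ 0.03 -0.04 -0.17]
```

Call:
drive_tool --deltas '[[[-0.052,0.019,0,0,0,0],[-0.052,0.019,0,0,0,0],[-0.052,0.019,0,0,0,0],[-0.052,0.019,0,0,0,0],[-0.052,0.019,0,0,0,0],[-0.052,0.019,0,0,0,0],[-0.052,0.019,0,0,0,0],[-0.052,0.019,0,0,0,0],[-0.052,0.019,0,0,0,0],[0,0,0,0,0,0]]]'

```text
time_s: 16.25
eef_pos: [459.7, -240.1, 348.6]
tcp_rot: [0.817, 0.577, 0.001, -0.003]
force: [-0.1, 2.4, -0.0]
opening: 17.0
```

```bash
python3 go.py 478 -225 198 72; python3 - <<'E'
from h import *
p,s=snap("wrist"); cv2.imwrite("pics/b3.png",p['image']); print(s['opening'])
E
```

```text
at [ 459.7 -240.1  348.6] [  70.5   -0.3 -179.8] j [ 0.79  0.22 -0.42  1.73  0.09  1.22  0.  ]
delta mm [ 19.7  12.9 150.7] rot [-0.2 -0.3 -1.5] n 3 per row m [0.0066 0.0043 0.0502] [-0.08 -0.09 -0.5 ]
16.953084873943627
```

View pics/b3.png

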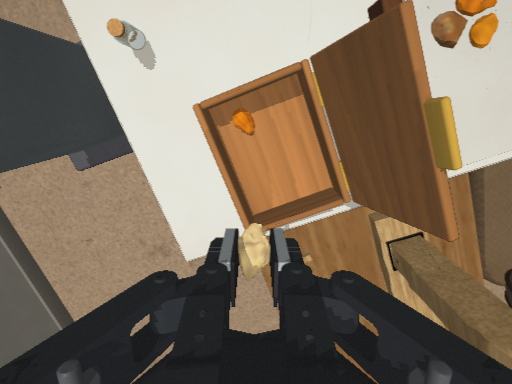

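Call:
drive_tool --deltas '[[[0.0066,0.0043,0.05,0,0,0],[0.0066,0.0043,0.05,0,0,0],[0.0066,0.0043,0.048,0,0,0],[0,0,0,0,0,0]]]'

```text
time_s: 16.8
eef_pos: [479.8, -215.6, 196.4]
tcp_rot: [0.814, 0.581, 0.002, -0.004]
force: [-0.4, 0.0, -0.0]
opening: 17.0
```

Call:
drive_tool --deltas '[[[0,0,0,0,0,0],[0,0,0,0,0,0],[0,0,0,0,0,0]]]' --hand -0.2

```text
time_s: 17.18
eef_pos: [481.5, -215.2, 201.2]
tcp_rot: [0.813, 0.582, 0.004, -0.001]
force: [0.4, -0.7, 0.2]
opening: 34.3
```

Call:
drive_tool --deltas '[[[0,0,-0.05,0,0,0],[0,0,-0.05,0,0,0],[0,0,-0.05,0,0,0],[0,0,0,0,0,0]]]'

```text
time_s: 17.68
eef_pos: [480.6, -216.8, 360.4]
tcp_rot: [0.814, 0.581, 0.005, 0.002]
force: [-0.0, -0.4, 0.2]
opening: 34.2
```

```bash
python3 go.py 490 210 330 45; python3 - <<'E'
from h import *
p,s=snap("wrist"); cv2.imwrite("pics/b4.png",p['image']); print(s['opening'])
E
```

```text
at [ 480.6 -216.8  360.4] [ 71.1  -0.3 179.5] j [ 0.75  0.23 -0.45  1.69  0.1   1.24 -0.05]
delta mm [ 406.6 -129.8   31.7] rot [ 0.4 -0.4 26.1] n 8 per row m [ 0.0508 -0.0162  0.004 ] [ 0.05 -0.06  3.26]
34.1580868121204
```

View pics/b4.png

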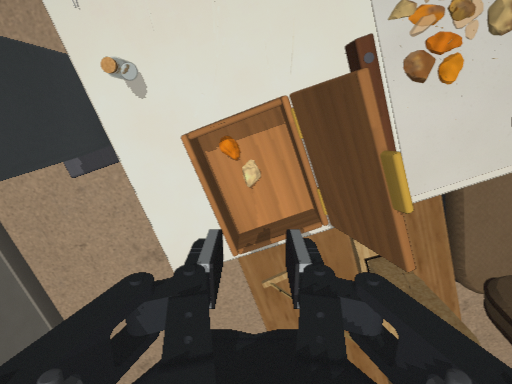

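Call:
drive_tool --deltas '[[[0.048,-0.0165,0.006,0,0,0],[0.048,-0.0165,0.006,0,0,0],[0.048,-0.0165,0.006,0,0,0],[0.048,-0.0165,0.006,0,0,0],[0.048,-0.0165,0.006,0,0,0],[0.048,-0.0165,0.006,0,0,0],[0.048,-0.0165,0.006,0,0,0],[0.048,-0.0165,0.006,0,0,0],[0,0,0.02,0,0,10],[0,0,0.02,0,0,10],[0,0,0.02,0,0,10],[0,0,0,0,0,0]]]' --hand 0.3

```text
time_s: 19.23
eef_pos: [476.2, 199.2, 240.6]
tcp_rot: [0.94, 0.342, -0.001, -0.001]
force: [-0.2, 0.6, -0.1]
opening: 55.6
```

```bash
python3 lumps.py w10; python3 go.py 522 211 205 40
```

```text
[476.2 199.2 240.6] [  40.     0.  -179.9]
0.8 px 272 12 c [582.4 275.9] size [18. 22.] narrow ang -4 bgr [31. 53. 82.]
0.73 px 287 147 c [522.3 211.5] size [26. 31.] narrow ang -67 bgr [31. 54. 83.]
0.65 px 383 70 c [601.3 196. ] size [18. 31.] narrow ang 3 bgr [ 79. 103. 122.]
  mom [581.3 273.9] narrow 29.1 sd*3.46 [15.4 21.7]
  mom [524.5 211.3] narrow -37.5 sd*3.46 [22.6 30.6]
  mom [602.3 197.1] narrow 17.3 sd*3.46 [16.5 28.1]
at [477.3 199.7 243.1] [  40.1   -0.2 -179.9] j [ 0.05  0.36 -0.61  1.84  0.24  1.   -1.52]
delta mm [41.3 20.2 38.3] rot [-0.1 -0.2  0.1] n 1 per row m [0.0413 0.0202 0.0383] [-0.06 -0.21  0.14]
```

View pics/w10.png

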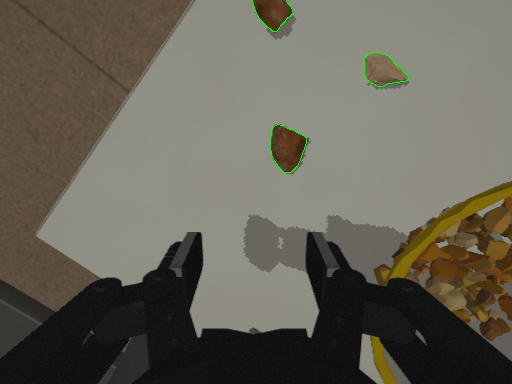

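```bash
python3 - <<'E'
from h import *
for n in ["top","wrist"]:
    p,s=snap(n); im=p['image']; hsv=cv2.cvtColor(im,cv2.COLOR_BGR2HSV)
    if n=='top':
        # rim ellipse points from view: left 190,188 right 262,188 top 226,153 bottom 226,223
        print(toplane(p,[[190,188],[263,188],[226,153],[226,223]],71).round(1))
    else:
        print(toplane(p,[[388,282],[470,200],[512,184]],71,s).round(1))
E
```

```text
[[549.  132.9]
 [528.5 -47.4]
 [630.8  34.9]
 [451.5  52.7]]
[[509.6 128.5]
 [570.2 132.6]
 [589.4 123.2]]
```

Call:
drive_tool --deltas '[[[0.042,0.02,0.02,0,0,-2],[0,0,0.02,0,0,0],[0,0,0,0,0,0],[0,0,0,0,0,0]]]'

```text
time_s: 19.98
eef_pos: [524.5, 211.6, 205.8]
tcp_rot: [0.933, 0.361, 0.004, -0.001]
force: [0.0, -0.1, -1.0]
opening: 55.8
```

```bash
python3 lumps.py w11; python3 go.py 523 211 177 42
```

```text
[524.5 211.6 205.8] [ 42.3  -0.5 179.9]
0.87 px 362 153 c [605.6 196.8] size [22. 27.] narrow ang 47 bgr [ 83. 108. 129.]
0.69 px 236 80 c [582.5 279.8] size [20. 30.] narrow ang -8 bgr [30. 55. 87.]
0.58 px 255 228 c [522.7 212. ] size [28. 31.] narrow ang -74 bgr [30. 51. 78.]
  mom [603.1 197.6] narrow 12.2 sd*3.46 [17.1 28.2]
  mom [583.4 278.6] narrow -20.7 sd*3.46 [17.9 28.8]
  mom [525.3 211.6] narrow -38.8 sd*3.46 [23.4 32.3]
at [524.4 211.5 205.8] [ 42.3  -0.5 179.9] j [ 0.01  0.5  -0.58  1.75  0.32  0.97 -1.52]
delta mm [-1.7 -0.6 28.8] rot [ 0.1 -0.5  0.3] n 1 per row m [-0.0017 -0.0006  0.0288] [ 0.11 -0.49  0.31]
```

View pics/w11.png

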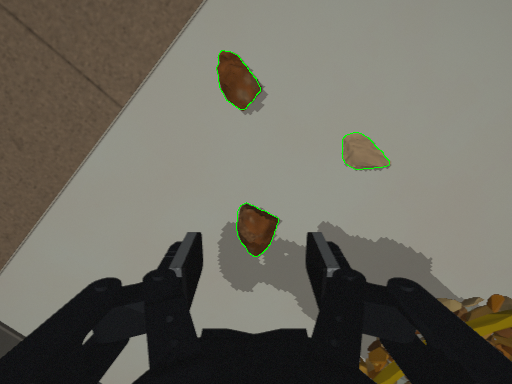

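Call:
drive_tool --deltas '[[[0,0,0.012,0,0,-2],[0.0,0,0.014,0,0,-2],[0,0,0.003,0,0,0],[0,0,0,0,0,0],[0,0,0,0,0,0]]]'

```text
time_s: 20.75
eef_pos: [524.3, 211.6, 175.2]
tcp_rot: [0.918, 0.396, 0.005, -0.0]
force: [-0.4, 0.5, 0.3]
opening: 55.3
```

```bash
python3 lumps.py w12|grep 52; python3 go.py 524 212 177 46
```

```text
[524.3 211.6 175.2] [ 46.6  -0.5 179.8]
at [524.4 211.6 175.5] [ 46.6  -0.5 179.8] j [ 0.01  0.55 -0.57  1.77  0.36  0.92 -1.47]
delta mm [ 0.  -0.6 -1.5] rot [ 0.2 -0.5  0.6] n 1 per row m [ 0.     -0.0006 -0.0015] [ 0.19 -0.52  0.63]
```

View pics/w12.png

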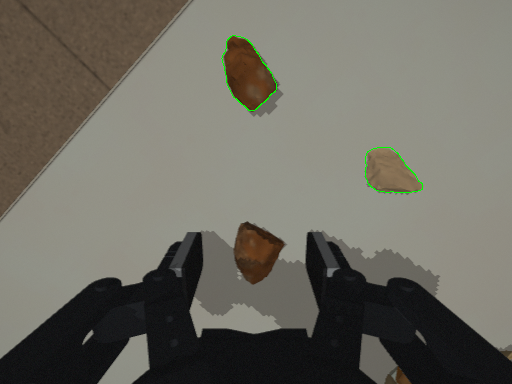

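Call:
drive_tool --deltas '[[[0,0.001,-0.001,0,0,2],[0,0,0,0,0,0],[0,0,0,0,0,0],[0,0,0,0,0,0],[0,0,0,0,0,0]]]' --hand -1

```text
time_s: 21.52
eef_pos: [525.4, 211.1, 177.5]
tcp_rot: [0.926, 0.378, 0.005, -0.0]
force: [0.3, 0.5, 0.1]
opening: 23.1
```

Call:
drive_tool --deltas '[[[0,0,-0.045,0,0,0],[0,0,-0.045,0,0,0],[0,0,-0.045,0,0,0],[0,0,-0.045,0,0,0],[0,0,0,0,0,0]]]'

```text
time_s: 22.15
eef_pos: [523.4, 210.0, 361.8]
tcp_rot: [0.926, 0.378, 0.004, -0.001]
force: [0.5, 0.5, -0.9]
opening: 23.1
```

```bash
python3 go.py 480 -245 370 46; python3 - <<'E'
from h import *
p,s=snap("wrist"); cv2.imwrite("pics/b5.png",p['image']); print(s['opening'])
E
```

```text
at [523.4 210.  361.8] [ 44.5  -0.5 179.9] j [ 0.07  0.34 -0.64  1.59  0.21  1.27 -1.4 ]
delta mm [-349.6  294.3  -10.4] rot [ 0.1 -0.5 -1.5] n 8 per row m [-0.0437  0.0368 -0.0013] [ 0.02 -0.06 -0.19]
23.12217668715672
```

View pics/b5.png

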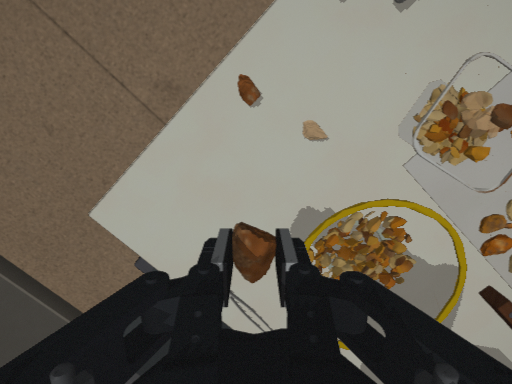

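Held. On to the box.

Call:
drive_tool --deltas '[[[-0.0437,0.0368,-0.002,0,0,0],[-0.0437,0.0368,-0.002,0,0,0],[-0.0437,0.0368,-0.002,0,0,0],[-0.0437,0.0368,-0.002,0,0,0],[-0.0437,0.0368,-0.002,0,0,0],[-0.0437,0.0368,-0.002,0,0,0],[-0.0437,0.0368,-0.002,0,0,0],[-0.0437,0.0368,-0.002,0,0,0],[0,0,0,0,0,0]]]'

```text
time_s: 23.32
eef_pos: [474.3, -260.6, 359.4]
tcp_rot: [0.925, 0.379, -0.006, -0.006]
force: [-0.7, 0.6, -0.4]
opening: 22.9
```

```bash
python3 go.py 480 -250 205 46; python3 - <<'E'
from h import *
p,s=snap("wrist"); cv2.imwrite("pics/b6.png",p['image']); print(s['opening'])
E
```

```text
at [ 474.3 -260.6  359.4] [  44.5    0.4 -179. ] j [ 0.74  0.26 -0.36  1.65  0.09  1.27 -0.43]
delta mm [ 12.4  -1.  154.4] rot [-1.   0.4 -1.5] n 3 per row m [ 0.0041 -0.0003  0.0515] [-0.32  0.12 -0.49]
22.865613710745514
```

View pics/b6.png

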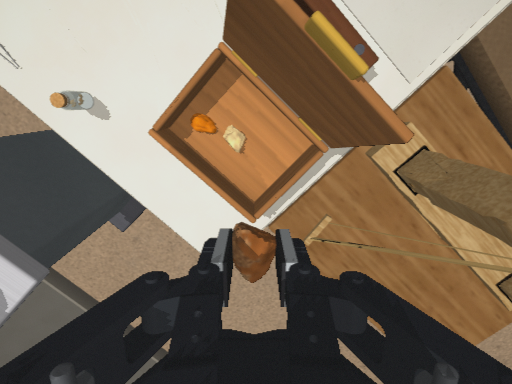

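Call:
drive_tool --deltas '[[[0.004,0,0.05,0,0,0],[0.004,0,0.05,0,0,0],[0.004,0,0.05,0,0,0],[0,0,0,0,0,0]]]'

```text
time_s: 23.88
eef_pos: [481.8, -241.8, 203.2]
tcp_rot: [0.923, 0.383, -0.006, -0.009]
force: [-0.5, -0.7, 0.1]
opening: 23.0
```

Call:
drive_tool --deltas '[[[0,0,0,0,0,0],[0,0,0,0,0,0],[0,0,0,0,0,0]]]' --hand -0.1

```text
time_s: 24.25
eef_pos: [483.9, -241.3, 208.2]
tcp_rot: [0.923, 0.384, -0.004, -0.007]
force: [-0.6, -0.4, 0.4]
opening: 38.2
```

Call:
drive_tool --deltas '[[[0,0,-0.05,0,0,0],[0,0,-0.05,0,0,0],[0,0,-0.05,0,0,0],[0,0,0,0,0,0]]]'

```text
time_s: 24.75
eef_pos: [485.8, -243.3, 367.8]
tcp_rot: [0.923, 0.384, -0.001, -0.004]
force: [0.9, -0.3, -0.4]
opening: 38.4
```

```bash
python3 go.py 560 230 330 45; python3 - <<'E'
from h import *
p,s=snap("wrist"); cv2.imwrite("pics/b7.png",p['image']); print(s['opening'])
E
```

```text
at [ 485.8 -243.3  367.8] [  45.1   -0.  -179.5] j [ 0.72  0.26 -0.38  1.64  0.09  1.28 -0.45]
delta mm [ 387.8 -280.9   40.3] rot [-0.5 -0.   0.1] n 9 per row m [ 0.0431 -0.0312  0.0045] [-0.05 -0.    0.02]
38.35568733739788
```

View pics/b7.png

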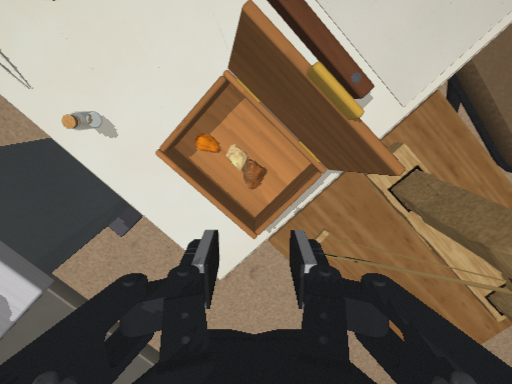

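Call:
drive_tool --deltas '[[[0.0435,-0.031,0.004,0,0,0],[0.0435,-0.031,0.004,0,0,0],[0.0435,-0.031,0.004,0,0,0],[0.0435,-0.031,0.004,0,0,0],[0.0435,-0.031,0.004,0,0,0],[0.0435,-0.031,0.004,0,0,0],[0.0435,-0.031,0.004,0,0,0],[0.0435,-0.031,0.004,0,0,0],[0.0435,-0.031,0.004,0,0,0],[0,0,0,0,0,0]]]' --hand 0.3

```text
time_s: 26.05
eef_pos: [563.8, 242.1, 323.0]
tcp_rot: [0.925, 0.38, -0.007, -0.006]
force: [0.3, 0.8, -0.3]
opening: 55.8
```

Call:
drive_tool --deltas '[[[0,0,0.02,0,0,-9],[0,0,0.02,0,0,-9],[0,0,0.02,0,0,-9],[0,0,0.02,0,0,-9],[0,0,0,0,0,0],[0,0,0,0,0,0]]]'

```text
time_s: 26.8
eef_pos: [561.9, 238.3, 237.6]
tcp_rot: [0.758, 0.652, -0.008, -0.007]
force: [0.5, -0.5, -0.6]
opening: 55.2
```

```bash
python3 lumps.py w13; python3 go.py 582.5 279 205 82
```

```text
[561.9 238.3 237.6] [ 8.140e+01  1.000e-01 -1.788e+02]
0.82 px 283 150 c [583.  280.3] size [19. 33.] narrow ang -8 bgr [31. 55. 87.]
0.46 px 325 237 c [607.1 208.8] size [3. 8.] narrow ang 36 bgr [ 89. 114. 134.]
  mom [583.4 278.9] narrow -17.4 sd*3.46 [17.4 31.4]
at [561.9 238.7 237.9] [ 8.150e+01  1.000e-01 -1.788e+02] j [ 0.05  0.59 -0.7   1.58  0.4   1.13 -0.89]
delta mm [43.  15.1 32.5] rot [-1.2  0.1 -0.5] n 1 per row m [0.043  0.0151 0.0325] [-1.19  0.1  -0.53]
```

View pics/w13.png

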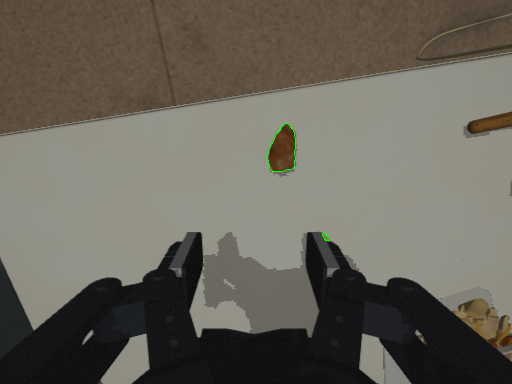

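Call:
drive_tool --deltas '[[[0.022,0.008,0.01,-0.6,0,2],[0.02,0.007,0.01,-0.6,0,2],[0,0,0.012,0,0,0],[0,0,0,0,0,0],[0,0,0,0,0,0]]]'

```text
time_s: 27.58
eef_pos: [584.7, 277.5, 208.0]
tcp_rot: [0.782, 0.623, 0.001, 0.003]
force: [0.3, -0.5, 0.2]
opening: 55.7
```

```bash
python3 lumps.py w14; python3 go.py 582.5 279 177 78
```

```text
[584.7 277.5 208. ] [7.710e+01 1.000e-01 1.797e+02]
0.83 px 301 316 c [602.2 199.4] size [19. 32.] narrow ang -11 bgr [ 98. 128. 152.]
0.72 px 249 223 c [583.  280.8] size [19. 35.] narrow ang -12 bgr [ 36.  66. 104.]
  mom [603.1 200.9] narrow 2.5 sd*3.46 [17.9 28.7]
  mom [583.4 279.4] narrow -20.7 sd*3.46 [17.5 33. ]
at [584.8 277.4 208. ] [7.710e+01 1.000e-01 1.797e+02] j [-0.05  0.68 -0.65  1.51  0.45  1.1  -1.02]
delta mm [ 1.  -2.8 31. ] rot [ 0.3  0.1 -0.9] n 1 per row m [ 0.001  -0.0028  0.031 ] [ 0.32  0.09 -0.94]
```

View pics/w14.png

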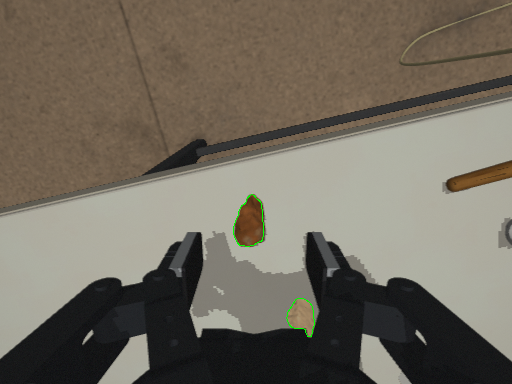

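Call:
drive_tool --deltas '[[[0.0,-0.0025,0.014,0,0,0],[0.0,0,0.014,0,0,0],[0,0,0.003,0,0,0],[0,0,0,0,0,0],[0,0,0,0,0,0]]]'

```text
time_s: 28.35
eef_pos: [582.2, 277.2, 174.4]
tcp_rot: [0.782, 0.623, 0.001, 0.003]
force: [0.1, 0.6, 0.4]
opening: 55.8
```

```bash
python3 lumps.py w15; python3 go.py 583 279 176 78
```

```text
[582.2 277.2 174.4] [7.700e+01 1.000e-01 1.797e+02]
0.93 px 254 246 c [583.1 281. ] size [20. 37.] narrow ang -12 bgr [ 40.  70. 109.]
  mom [583.8 279.7] narrow -20.5 sd*3.46 [18.2 35.2]
at [582.3 277.3 174.7] [7.700e+01 1.000e-01 1.797e+02] j [-0.06  0.71 -0.63  1.53  0.47  1.05 -1.04]
delta mm [ 1.8  0.3 -1.3] rot [ 0.3  0.1 -1. ] n 1 per row m [ 0.0018  0.0003 -0.0013] [ 0.31  0.11 -0.97]
```

View pics/w15.png

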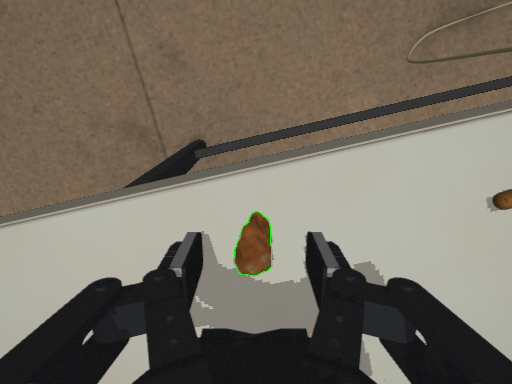

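Call:
drive_tool --deltas '[[[0.002,0,-0.0015,0,0,0],[0,0,0,0,0,0],[0,0,0,0,0,0],[0,0,0,0,0,0],[0,0,0,0,0,0]]]' --hand -1

```text
time_s: 29.12
eef_pos: [583.1, 279.6, 177.2]
tcp_rot: [0.782, 0.623, 0.002, 0.003]
force: [-0.1, 0.5, 0.4]
opening: 17.1
```

Call:
drive_tool --deltas '[[[0,0,-0.045,0,0,0],[0,0,-0.045,0,0,0],[0,0,-0.045,0,0,0],[0,0,-0.045,0,0,0],[0,0,0,0,0,0]]]'

```text
time_s: 29.75
eef_pos: [581.7, 279.7, 360.8]
tcp_rot: [0.782, 0.623, -0.0, 0.002]
force: [-0.1, 1.0, 0.0]
opening: 17.0
```

```bash
python3 go.py 485 -195 370 77
```

```text
at [581.7 279.7 360.8] [ 77.    0.2 179.8] j [-0.03  0.54 -0.71  1.35  0.35  1.37 -0.96]
delta mm [-484.3   12.2   -7.8] rot [0.2 0.2 0. ] n 9 per row m [-0.0538  0.0014 -0.0009] [0.02 0.02 0.  ]
```

Call:
drive_tool --deltas '[[[-0.0535,0.0014,-0.002,0,0,0],[-0.0535,0.0014,-0.002,0,0,0],[-0.0535,0.0014,-0.002,0,0,0],[-0.0535,0.0014,-0.002,0,0,0],[-0.0535,0.0014,-0.002,0,0,0],[-0.0535,0.0014,-0.002,0,0,0],[-0.0535,0.0014,-0.002,0,0,0],[-0.0535,0.0014,-0.002,0,0,0],[-0.0535,0.0014,-0.002,0,0,0],[0,0,0,0,0,0]]]'

```text
time_s: 31.0
eef_pos: [479.2, -208.7, 369.7]
tcp_rot: [0.783, 0.622, -0.005, -0.003]
force: [0.9, 0.6, -0.9]
opening: 17.1
```

```bash
python3 go.py 488 -190 200 77; python3 - <<'E'
from h import *
p,s=snap("wrist"); cv2.imwrite("pics/b8.png",p['image']); print(s['opening'])
E
```

```text
at [ 479.2 -208.7  369.7] [  76.9    0.2 -179.4] j [ 0.83  0.23 -0.56  1.68  0.13  1.28  0.01]
delta mm [ 20.9   6.1 169.5] rot [-0.6  0.2 -0.1] n 3 per row m [0.007  0.002  0.0565] [-0.2   0.08 -0.02]
17.13761121805899
```

View pics/b8.png

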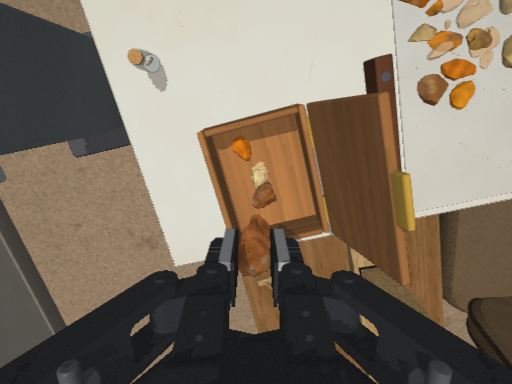

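Call:
drive_tool --deltas '[[[0.005,0.002,0.055,0,0,0],[0.005,0.002,0.055,0,0,0],[0.003,0.002,0.055,0,0,0],[0,0,0,0,0,0]]]'

```text
time_s: 31.55
eef_pos: [488.0, -189.5, 199.9]
tcp_rot: [0.78, 0.626, -0.003, -0.004]
force: [-0.0, 0.8, 0.2]
opening: 16.9
```

Call:
drive_tool --deltas '[[[0,0,0,0,0,0],[0,0,0,0,0,0],[0,0,0,0,0,0]]]' --hand -0.2

```text
time_s: 31.92
eef_pos: [490.6, -188.9, 205.6]
tcp_rot: [0.779, 0.626, -0.001, -0.0]
force: [-0.7, -0.4, 0.8]
opening: 34.2
```

Call:
drive_tool --deltas '[[[0,0,-0.05,0,0,0],[0,0,-0.05,0,0,0],[0,0,-0.05,0,0,0],[0,0,0,0,0,0]]]'

```text
time_s: 32.42
eef_pos: [491.1, -188.9, 365.5]
tcp_rot: [0.78, 0.626, 0.0, 0.003]
force: [1.0, 0.3, -0.0]
opening: 34.3
```

```bash
python3 go.py 590 150 330 100; python3 - <<'E'
from h import *
p,s=snap("wrist"); cv2.imwrite("pics/b9.png",p['image']); print(s['opening'])
E
```

```text
at [ 491.1 -188.9  365.5] [ 77.5   0.2 179.7] j [ 0.8   0.24 -0.58  1.68  0.14  1.25 -0.03]
delta mm [352.4  23.2  34.3] rot [  0.3   0.3 -22.5] n 6 per row m [0.0587 0.0039 0.0057] [ 0.05  0.05 -3.74]
34.3105928384161
```

View pics/b9.png

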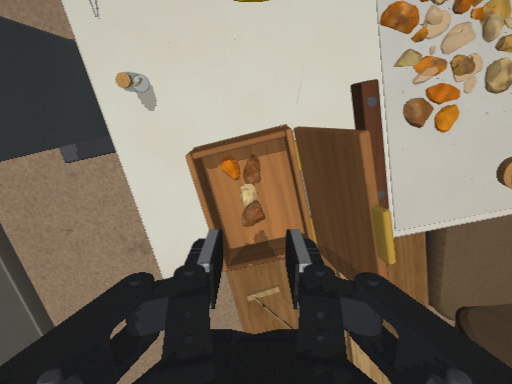

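Call:
drive_tool --deltas '[[[0.051,0.0045,0.004,0,0,0],[0.051,0.0045,0.004,0,0,0],[0.051,0.0045,0.004,0,0,0],[0.051,0.0045,0.004,0,0,0],[0.051,0.0045,0.004,0,0,0],[0.051,0.0045,0.004,0,0,0],[0.051,0.0045,0.004,0,0,0],[0,0,0.02,0,0,-8],[0,0,0.02,0,0,-8],[0,0,0.0,0,0,-8],[0,0,0,0,0,0]]]' --hand 0.3

```text
time_s: 33.85
eef_pos: [599.1, 160.4, 282.9]
tcp_rot: [0.63, 0.776, -0.005, -0.001]
force: [-1.1, 0.0, -0.4]
opening: 55.3
```

```bash
python3 lumps.py w16; python3 go.py 603 197 205 102
```

```text
[599.1 160.4 282.9] [ 101.9    0.3 -179.4]
0.62 px 269 150 c [604.9 195.3] size [20. 27.] narrow ang 40 bgr [ 80. 104. 123.]
  mom [603.1 196.5] narrow 13.0 sd*3.46 [17.6 26. ]
at [599.3 160.3 283.7] [ 101.7    0.3 -179.5] j [ 0.22  0.58 -0.76  1.51  0.41  1.23 -0.4 ]
delta mm [35.6 11.8 78.4] rot [-0.5  0.3 -0.3] n 2 per row m [0.0178 0.0059 0.0392] [-0.24  0.15 -0.13]
```

View pics/w16.png

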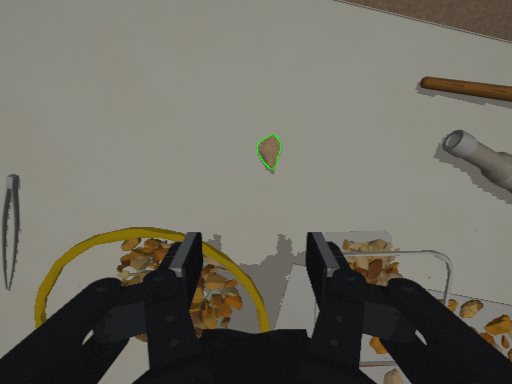

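Call:
drive_tool --deltas '[[[0.018,0.006,0.039,-0.2,0,0],[0.018,0.006,0.036,-0.2,0,0],[0,0,0,0,0,0],[0,0,0,0,0,0]]]'

```text
time_s: 34.5
eef_pos: [605.3, 196.8, 210.0]
tcp_rot: [0.635, 0.772, -0.001, 0.004]
force: [0.7, -0.3, 0.4]
opening: 55.6
```

```bash
python3 lumps.py w17; python3 go.py 603 197 177 102
```

```text
[605.3 196.8 210. ] [101.1   0.4 179.8]
0.59 px 248 220 c [602.  196.7] size [19. 32.] narrow ang -1 bgr [ 78. 102. 121.]
  mom [603.1 197.7] narrow 11.5 sd*3.46 [17.6 28.6]
at [605.3 196.7 210.2] [101.1   0.4 179.7] j [ 0.13  0.68 -0.72  1.54  0.49  1.11 -0.5 ]
delta mm [ 1.  -2.3 33.2] rot [ 0.3  0.4 -0.9] n 1 per row m [ 0.001  -0.0023  0.0332] [ 0.27  0.38 -0.88]
```

View pics/w17.png

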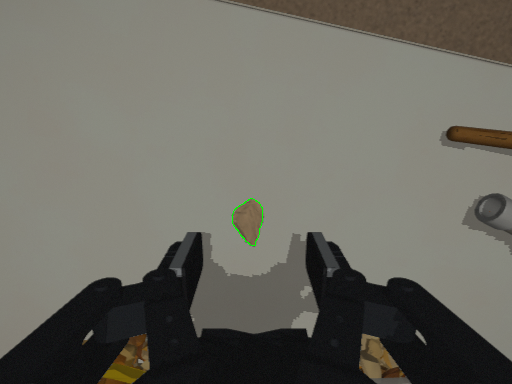

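Call:
drive_tool --deltas '[[[0.002,-0.002,0.014,0,0,1],[0.001,0,0.014,0,0,0],[0,0,0.004,0,0,0],[0,0,0,0,0,0],[0,0,0,0,0,0]]]'

```text
time_s: 35.28
eef_pos: [603.3, 198.1, 177.0]
tcp_rot: [0.643, 0.766, 0.0, 0.005]
force: [0.2, -0.6, -0.2]
opening: 55.5
```

```bash
python3 lumps.py w18; python3 go.py 603.5 199 176 100
```

```text
[603.3 198.1 177. ] [ 99.9   0.4 179.6]
at [603.4 198.1 177.3] [ 99.9   0.4 179.6] j [ 0.11  0.71 -0.69  1.56  0.51  1.05 -0.54]
delta mm [0.9 0.3 1.3] rot [ 0.4  0.4 -0.1] n 1 per row m [0.0009 0.0003 0.0013] [ 0.39  0.41 -0.07]
```

View pics/w18.png

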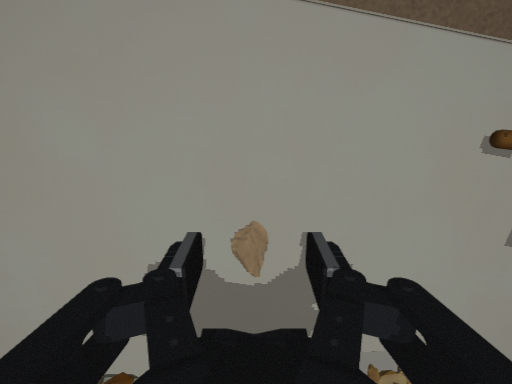

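Call:
drive_tool --deltas '[[[0.002,-0.001,0.001,0,0,0],[0,0,0,0,0,0],[0,0,0,0,0,0],[0,0,0,0,0,0],[0,0,0,0,0,0]]]' --hand -1

```text
time_s: 36.05
eef_pos: [602.3, 201.3, 181.5]
tcp_rot: [0.643, 0.766, 0.002, 0.006]
force: [-2.6, -1.7, 5.0]
opening: 10.0
```

Call:
drive_tool --deltas '[[[0,0,-0.045,0,0,0],[0,0,-0.045,0,0,0],[0,0,-0.045,0,0,0],[0,0,-0.045,0,0,0],[0,0,0,0,0,0]]]'

```text
time_s: 36.67
eef_pos: [599.7, 202.5, 367.2]
tcp_rot: [0.643, 0.766, 0.002, 0.006]
force: [0.3, 0.8, -0.2]
opening: 9.4
```

```bash
python3 go.py 482 -252 365 100;python3 - <<'E'
from h import *
p,s=snap("wrist"); cv2.imwrite("pics/b10.png",p['image']); print(s['opening'])
E
```

```text
at [599.7 202.5 367.2] [100.    0.4 179.4] j [ 0.15  0.53 -0.78  1.38  0.38  1.37 -0.46]
delta mm [-427.1 -194.9    3.4] rot [0.6 0.4 0. ] n 8 per row m [-0.0534 -0.0244  0.0004] [0.07 0.05 0.  ]
9.40374301012656
```

View pics/b10.png

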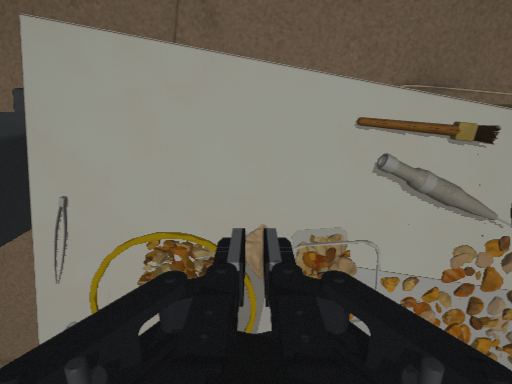

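Call:
drive_tool --deltas '[[[0,-0.054,0,0,0,0],[0,-0.054,0,0,0,0],[0,-0.054,0,0,0,0],[-0.058,-0.01,0,0,0,0],[-0.058,-0.01,0,0,0,0],[-0.058,-0.01,0,0,0,0],[-0.058,-0.01,0,0,0,0],[-0.049,0.002,0,0,0,0],[-0.049,0.002,0,0,0,0],[-0.049,0.002,0,0,0,0],[-0.045,0.002,0,0,0,0],[0,0,0,0,0,0]]]'

```text
time_s: 38.22
eef_pos: [471.0, -266.2, 348.0]
tcp_rot: [0.645, 0.765, -0.008, -0.005]
force: [1.0, 0.4, -0.7]
opening: 9.7
```

```bash
python3 go.py 490 -215 205 100; python3 - <<'E'
from h import *
p,s=snap("wrist"); cv2.imwrite("pics/b11.png",p['image']); print(s['opening'])
E
```

```text
at [ 471.  -266.2  348. ] [ 9.97e+01  1.00e-01 -1.79e+02] j [ 0.89  0.29 -0.53  1.66  0.16  1.25  0.49]
delta mm [ 47.6  30.  142.4] rot [-1.   0.1 -0.3] n 3 per row m [0.0159 0.01   0.0475] [-0.34  0.04 -0.09]
9.728239834029015
```

View pics/b11.png

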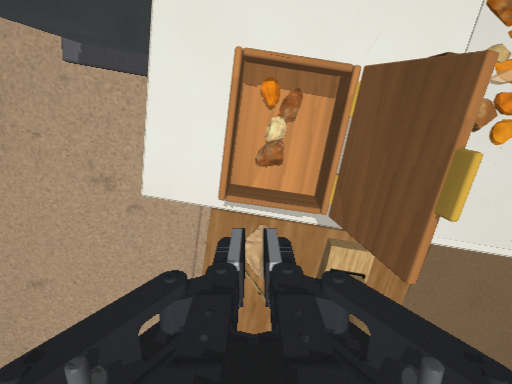

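Call:
drive_tool --deltas '[[[0.003,0.005,0.047,-0.3,0,0],[0.003,0.005,0.047,-0.3,0,0],[0.003,0.005,0.047,-0.3,0,0],[0,0,0,0,0,0]]]'

```text
time_s: 38.78
eef_pos: [483.2, -247.7, 202.8]
tcp_rot: [0.642, 0.767, -0.0, 0.0]
force: [-0.7, -0.5, -0.1]
opening: 8.9
```

```bash
python3 go.py 490 -250 203 100; python3 - <<'E'
from h import *
p,s=snap("wrist"); cv2.imwrite("pics/b12.png",p['image']); print(s['opening'])
E
```

```text
at [ 483.2 -247.7  202.8] [ 100.2    0.  -180. ] j [ 0.83  0.45 -0.51  1.81  0.26  0.95  0.38]
delta mm [-3.5  6.3 -0.2] rot [-0.   0.   0.2] n 1 per row m [-0.0035  0.0063 -0.0002] [-0.    0.02  0.19]
8.942051852448122
```

View pics/b12.png

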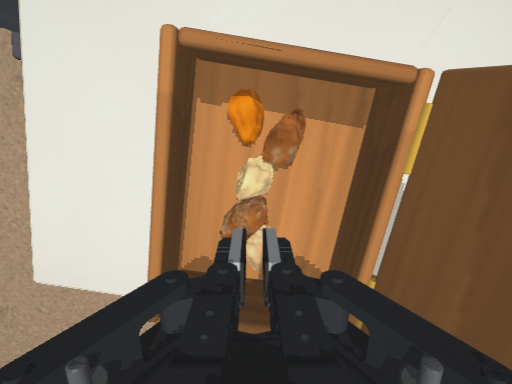

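Call:
drive_tool --deltas '[[[-0.005,0.009,0,0,0,0],[0,0,0,0,0,0]]]'

```text
time_s: 39.08
eef_pos: [494.3, -250.3, 206.2]
tcp_rot: [0.641, 0.768, 0.0, 0.001]
force: [-0.4, -0.6, 0.2]
opening: 9.1
```

Call:
drive_tool --deltas '[[[0,0,0,0,0,0],[0,0,0,0,0,0],[0,0,0,0,0,0]]]' --hand -0.4

```text
time_s: 39.45
eef_pos: [494.5, -250.5, 207.7]
tcp_rot: [0.641, 0.767, 0.0, 0.002]
force: [-0.3, -0.6, -0.1]
opening: 25.8
```

Call:
drive_tool --deltas '[[[0,0,-0.05,0,0,0],[0,0,-0.05,0,0,0],[0,0,-0.05,0,0,0],[-0.04,0,0,0,0,0],[0,0,0,0,0,0]]]'

```text
time_s: 40.08
eef_pos: [500.3, -290.6, 362.8]
tcp_rot: [0.641, 0.767, -0.0, 0.002]
force: [-0.1, 0.6, -0.5]
opening: 25.7
```

```bash
python3 - <<'E'
from h import *
p,s=snap("wrist"); cv2.imwrite("pics/b13.png",p['image']); print(s['opening'],s['eef_pos'])
p,s=snap("top"); cv2.imwrite("pics/t3.png",cv2.resize(p['image'][80:280,110:376],None,fx=3,fy=3)); 
E
```

```text
25.72350068115896 [ 500.31762312 -290.55571912  362.81810996]
```

View pics/b13.png

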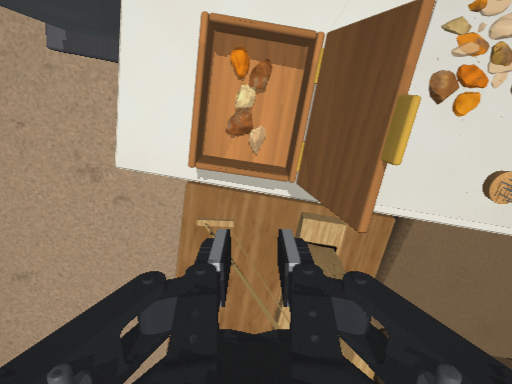

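View pics/t3.png

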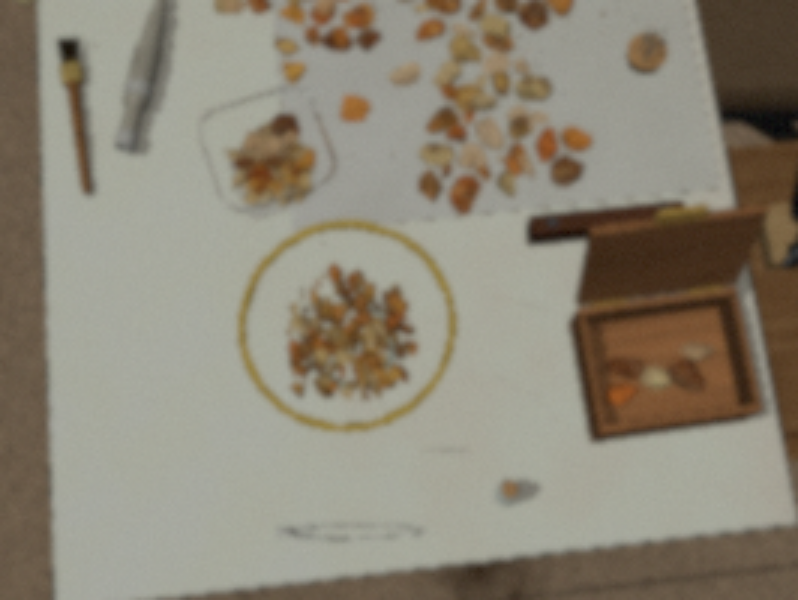

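Call:
drive_tool --deltas '[[[0.05,0,-0.02,0,0,0],[0.04,0,-0.02,0,0,10],[0,0,0,0,0,10],[0,0,0,0,0,10],[0,0,0,0,0,10],[0,0,0,0,0,10],[0,0,0,0,0,10],[0,0,0,0,0,10],[0,0,0,0,0,10],[0,0,0,0,0,10],[0,0,0,0,0,10],[0,0,0,0,0,0]]]' --hand -1

```text
time_s: 41.68
eef_pos: [482.2, -181.8, 398.0]
tcp_rot: [1.0, -0.014, -0.004, -0.003]
force: [-0.0, 0.8, -0.1]
opening: -0.1
```

```bash
python3 go.py 460 -200 400 0; python3 - <<'E'
from h import *
p,s=snap("wrist"); cv2.imwrite("pics/c1.png",p['image']); print(s['opening'],s['eef_pos'])
E
```

```text
at [ 482.2 -181.8  398. ] [  -1.6    0.4 -179.7] j [ 0.66  0.18 -0.41  1.66  0.07  1.33 -1.36]
delta mm [-21.7  18.8  -2. ] rot [-0.3  0.4 -1.6] n 1 per row m [-0.0217  0.0188 -0.002 ] [-0.34  0.41 -1.62]
-0.09047383927372933 [ 482.19850273 -181.80141148  397.98021842]
```

View pics/c1.png

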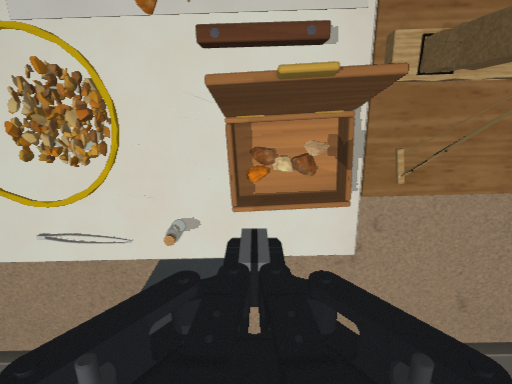

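```bash
python3 - <<'E'
from h import *
im=cv2.imread("pics/c1.png")
cv2.imwrite("pics/c1a.png",cv2.resize(im[10:70,185:345],None,fx=5,fy=5,interpolation=cv2.INTER_CUBIC))
cv2.imwrite("pics/c1b.png",cv2.resize(im[55:220,195:415],None,fx=3.5,fy=3.5,interpolation=cv2.INTER_CUBIC))
E
```

```text
(no output)
```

View pics/c1a.png

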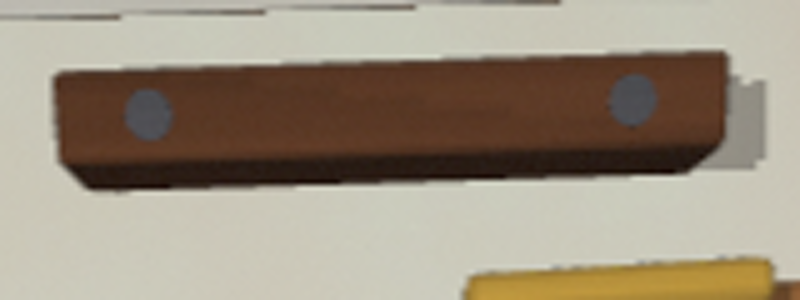

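View pics/c1b.png

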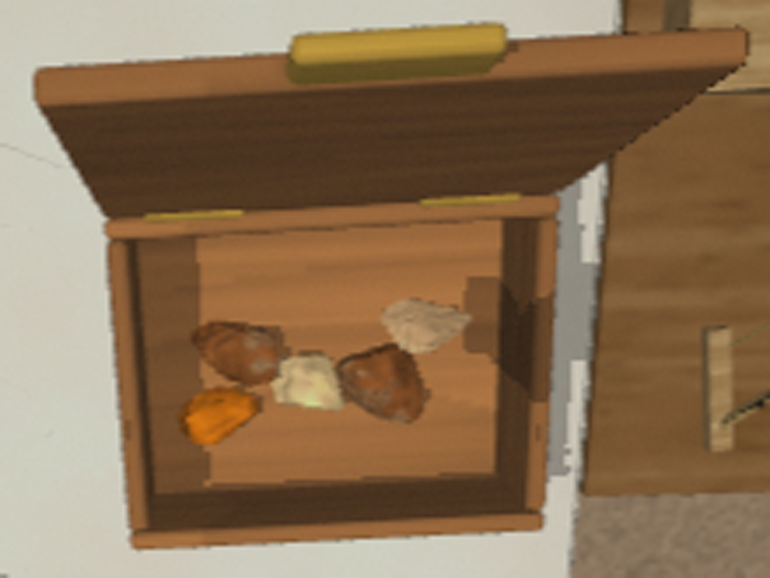

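```bash
cat > fit.py <<'E'
from h import *
from scipy.optimize import least_squares
def fit2(p,s,obj,px,x0):
    obj=np.array(obj,float);px=np.array(px,float)
    def P(v):
        c,sn=np.cos(v[2]),np.sin(v[2]); w=obj.copy(); w[:,0]=v[0]+c*obj[:,0]-sn*obj[:,1]; w[:,1]=v[1]+sn*obj[:,0]+c*obj[:,1]; return w
    r=least_squares(lambda v:(project(p,P(v),s)-px).ravel(),x0,x_scale=[100,100,.1],loss='soft_l1')
    print('fit',r.x[:2].round(1),'yaw',np.degrees(r.x[2]).round(2),'res px',r.fun.reshape(-1,2).round(1).tolist()); return r.x
E
python3 - <<'E'
from fit import *
p,s=snap("wrist")
A=lambda a:np.array(a)/5+[185,10]
B=lambda a:np.array(a)/3.5+[195,55]
st=fit2(p,s,[[18,70,34],[18,-70,34],[0,-70,34],[0,70,34],[0,70,0],[0,-70,0]],A([[54,75],[727,52],[724,138],[62,161],[90,189],[688,172]]),[600,-190,0])
bx=fit2(p,s,[[-55,70,50],[-55,-70,50],[55,70,50],[55,-70,50]],B([[133,547],[543,528],[107,222],[557,198]]),[485,-217,0])
c,sn=np.cos(st[2]),np.sin(st[2])
d=bx[:2]-st[:2]; print('box in stop frame',np.array([c*d[0]+sn*d[1],-sn*d[0]+c*d[1]]).round(1),'rel yaw',np.degrees(bx[2]-st[2]).round(2))
# lid outer edge corners at phi
hx=bx[:2]
px=B([[36,72],[745,30]])
for phi in np.arange(1.5,1.95,.05):
    u=np.array([-np.cos(phi),np.sin(phi)]);n=np.array([np.sin(phi),np.cos(phi)])
    q=u*110+n*8.5
    c,sn=np.cos(bx[2]),np.sin(bx[2])
    W=[[bx[0]+c*(55+q[0])-sn*y,bx[1]+sn*(55+q[0])+c*y,50+q[1]] for y in (70,-70)]
    print(round(phi,2),(project(p,W,s)-px).round(1).tolist(),np.round(W[0],0))
E
```

```text
fit [ 615.1 -191.6] yaw 0.03 res px [[-1.1, -1.5], [1.4, -1.4], [1.0, 1.1], [-1.2, 0.7], [-1.0, 0.6], [0.9, 0.2]]
fit [ 486.3 -219.4] yaw 1.55 res px [[-1.1, 2.2], [0.9, 1.8], [-1.6, -0.6], [1.8, -1.1]]
box in stop frame [-128.9  -27.7] rel yaw 1.52
1.5 [[2.1, 50.7], [1.3, 51.7]] [ 540. -148.  160.]
1.55 [[1.3, 42.6], [2.0, 43.4]] [ 546. -148.  160.]
1.6 [[0.6, 34.4], [2.5, 35.0]] [ 551. -148.  160.]
1.65 [[-0.0, 26.2], [2.9, 26.5]] [ 557. -147.  159.]
1.7 [[-0.6, 17.9], [3.0, 18.1]] [ 562. -147.  158.]
1.75 [[-1.1, 9.7], [2.9, 9.7]] [ 567. -147.  157.]
1.8 [[-1.6, 1.6], [2.6, 1.5]] [ 573. -147.  155.]
1.85 [[-1.9, -6.4], [2.0, -6.6]] [ 578. -147.  153.]
1.9 [[-2.2, -14.1], [1.3, -14.4]] [ 583. -147.  151.]
```

```bash
python3 go.py 614 -215 395 0
```

```text
at [ 482.3 -182.   398.1] [  -1.4    0.4 -179.7] j [ 0.66  0.18 -0.41  1.66  0.07  1.33 -1.36]
delta mm [132.5  29.7   2. ] rot [-0.3  0.4 -1.4] n 3 per row m [0.0442 0.0099 0.0007] [-0.11  0.13 -0.48]
```

Call:
drive_tool --deltas '[[[0.044,0.01,0,0,0,0],[0.044,0.01,0,0,0,-0.7],[0.044,0.01,0,0,0,-0.7],[0,0,0,0,0,0],[0,0,0.042,0,0,0],[0,0,0.04,0,0,0],[0,0,0,0,0,0]]]'

```text
time_s: 42.65
eef_pos: [615.2, -213.7, 311.8]
tcp_rot: [1.0, 0.011, -0.004, -0.004]
force: [-0.8, 0.4, 0.7]
opening: -0.2
```

```bash
python3 go.py 600 -215 311 0;  python3 - <<'E'
from h import *
p,s=snap("scene"); cv2.imwrite("pics/s3.png",cv2.resize(p['image'][60:260,220:420],None,fx=3,fy=3,interpolation=cv2.INTER_CUBIC))
E
```

```text
at [ 615.2 -213.7  311.8] [   1.3    0.5 -179.6] j [ 0.56  0.53 -0.4   1.4   0.2   1.26 -1.4 ]
delta mm [-15.2   1.    0.9] rot [-0.4  0.5  1.3] n 1 per row m [-0.0152  0.001   0.0009] [-0.41  0.5   1.31]
```

View pics/s3.png

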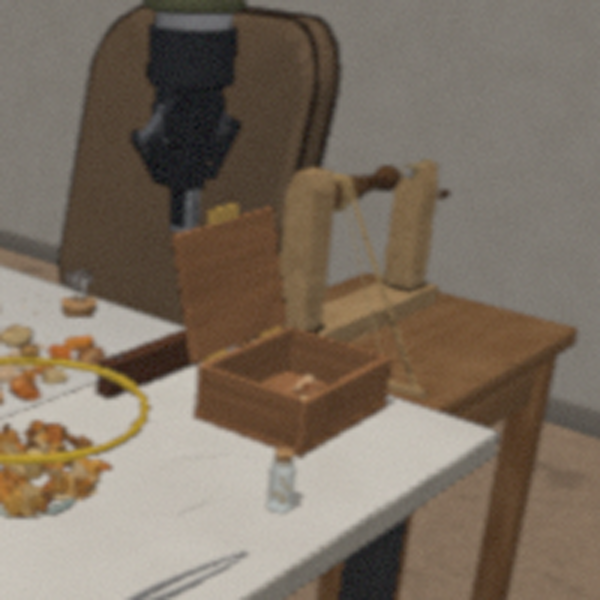

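Call:
drive_tool --deltas '[[[-0.011,0,0,0,0,0],[-0.01,0,0,0,0,0],[-0.008,0,0,0,0,0],[-0.008,0,0,0,0,0],[-0.008,0,0,0,0,0]]]'

```text
time_s: 43.32
eef_pos: [569.3, -214.9, 322.1]
tcp_rot: [1.0, 0.012, 0.003, -0.001]
force: [1.5, 0.9, 1.4]
opening: -0.0
```

Call:
drive_tool --deltas '[[[-0.007,0,0,0,0,0],[-0.007,0,0,0,0,0],[-0.007,0,0,0,0,0]]]'

```text
time_s: 43.7
eef_pos: [546.9, -215.5, 322.2]
tcp_rot: [1.0, 0.012, 0.003, -0.001]
force: [0.5, 0.6, 1.5]
opening: 0.1
```

```bash
python3 - <<'E'
from h import *
p,s=snap("scene"); cv2.imwrite("pics/s4.png",cv2.resize(p['image'][60:260,220:420],None,fx=3,fy=3,interpolation=cv2.INTER_CUBIC))
p,s=snap("wrist"); cv2.imwrite("pics/s4w.png",p['image'])
E
```

```text
(no output)
```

View pics/s4.png

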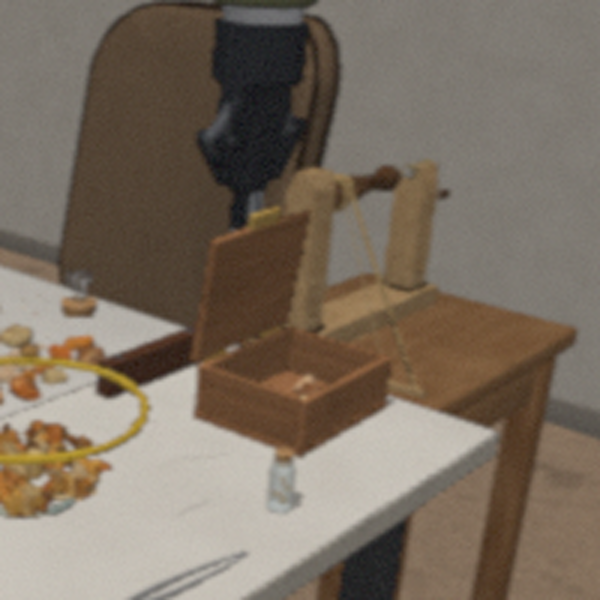

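View pics/s4w.png

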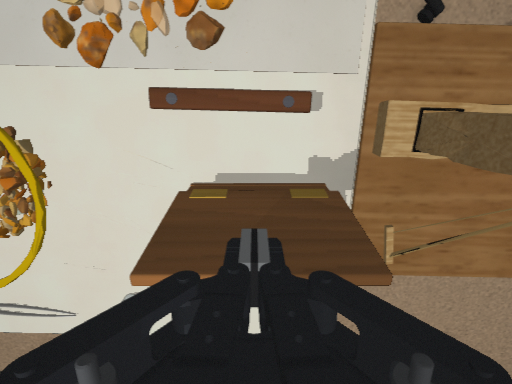

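Call:
drive_tool --deltas '[[[-0.007,0,0.003,0,0,0],[-0.007,0,0.004,0,0,0],[-0.006,0,0.004,0,0,0]]]'

```text
time_s: 44.18
eef_pos: [525.8, -216.0, 310.2]
tcp_rot: [1.0, 0.012, 0.003, -0.001]
force: [1.4, 0.5, 1.4]
opening: 0.0
```

Call:
drive_tool --deltas '[[[-0.006,0,0.004,0,0,0],[-0.006,0,0.004,0,0,0],[-0.006,0,0.004,0,0,0]]]'

```text
time_s: 44.55
eef_pos: [506.4, -216.5, 297.0]
tcp_rot: [1.0, 0.012, 0.003, -0.001]
force: [0.9, -0.7, 1.4]
opening: 0.2
```

Call:
drive_tool --deltas '[[[-0.006,0,0.003,0,0,0],[-0.006,0,0.004,0,0,0],[-0.006,0,0.004,0,0,0],[-0.005,0,0.005,0,0,0]]]'

```text
time_s: 45.05
eef_pos: [481.8, -217.0, 279.6]
tcp_rot: [1.0, 0.012, 0.003, -0.001]
force: [0.8, 0.2, -0.7]
opening: -0.1
```

```bash
python3 - <<'E'
from h import *
p,s=snap("scene"); cv2.imwrite("pics/s5.png",cv2.resize(p['image'][60:260,220:420],None,fx=3,fy=3,interpolation=cv2.INTER_CUBIC))
print(s['eef_pos'],s['force'])
E
```

```text
[ 481.79023636 -216.96353195  279.59251349] [ 0.81176311  0.21980771 -0.70824626]
```

View pics/s5.png

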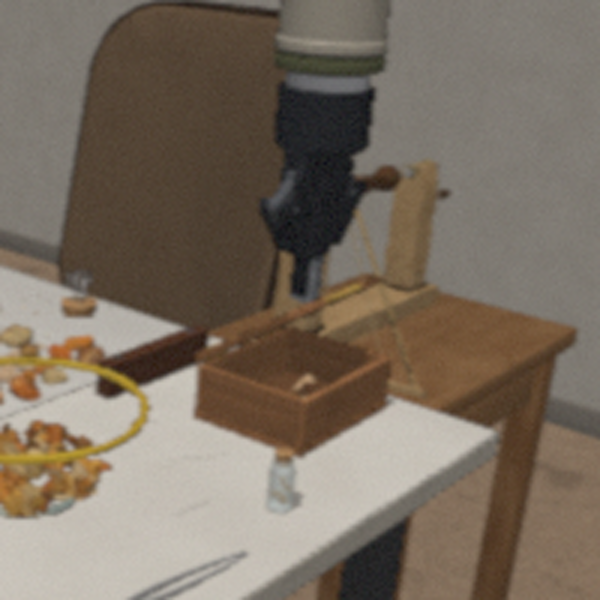

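Call:
drive_tool --deltas '[[[-0.004,0,0.0045,0,0,0],[-0.003,0,0.0045,0,0,0],[-0.003,0,0.0045,0,0,0],[-0.002,0,0.004,0,0,0],[-0.002,0,0.004,0,0,0]]]'

```text
time_s: 45.72
eef_pos: [466.4, -217.3, 255.9]
tcp_rot: [1.0, 0.012, 0.002, -0.001]
force: [1.2, -0.0, 0.7]
opening: -0.3
```

Call:
drive_tool --deltas '[[[-0.002,0,0.004,0,0,0],[-0.001,0,0.004,0,0,0],[-0.001,0,0.003,0,0,0]]]'

```text
time_s: 46.1
eef_pos: [462.0, -217.4, 243.9]
tcp_rot: [1.0, 0.012, 0.002, -0.001]
force: [1.5, 0.2, 2.0]
opening: 0.0
```

Tip at z≈71; final 12 mm slowly.

Call:
drive_tool --deltas '[[[-0.0005,0,0.0025,0,0,0],[0,0,0.0025,0,0,0],[0,0,0.0025,0,0,0]]]'

```text
time_s: 46.48
eef_pos: [461.3, -217.4, 235.8]
tcp_rot: [1.0, 0.012, 0.001, -0.001]
force: [-0.5, 1.4, 0.8]
opening: -0.1
```

Call:
drive_tool --deltas '[[[0,0,0.002,0,0,0],[0,0,0.002,0,0,0]]]'

```text
time_s: 46.72
eef_pos: [461.3, -217.5, 231.7]
tcp_rot: [1.0, 0.012, 0.001, -0.001]
force: [-7.0, 2.4, 21.1]
opening: -0.1
```

Call:
drive_tool --deltas '[[[0,0,0.0015,0,0,0],[0,0,0.001,0,0,0]]]'

```text
time_s: 46.98
eef_pos: [461.3, -217.3, 231.9]
tcp_rot: [1.0, 0.012, 0.001, -0.001]
force: [-6.1, 2.3, 12.9]
opening: 0.2
```

Call:
drive_tool --deltas '[[[0,0,-0.01,0,0,0],[0,0,-0.04,0,0,0],[-0.02,0,-0.055,0,0,0],[-0.02,0,-0.055,0,0,0],[0,0,0,0,0,0]]]'

```text
time_s: 47.6
eef_pos: [420.3, -218.2, 398.1]
tcp_rot: [1.0, 0.012, 0.002, -0.001]
force: [-0.2, 0.6, -0.5]
opening: -0.1
```

```bash
python3 - <<'E'
from h import *
p,s=snap("scene"); cv2.imwrite("pics/s6.png",cv2.resize(p['image'][60:260,220:420],None,fx=3,fy=3,interpolation=cv2.INTER_CUBIC))
print(s['eef_pos'],s['force'])
p,s=snap("wrist"); cv2.imwrite("pics/s6w.png",p['image'])
E
```

```text
[ 420.27662727 -218.1742808   398.1269109 ] [-0.21222884  0.59511651 -0.54198298]
```

View pics/s6.png

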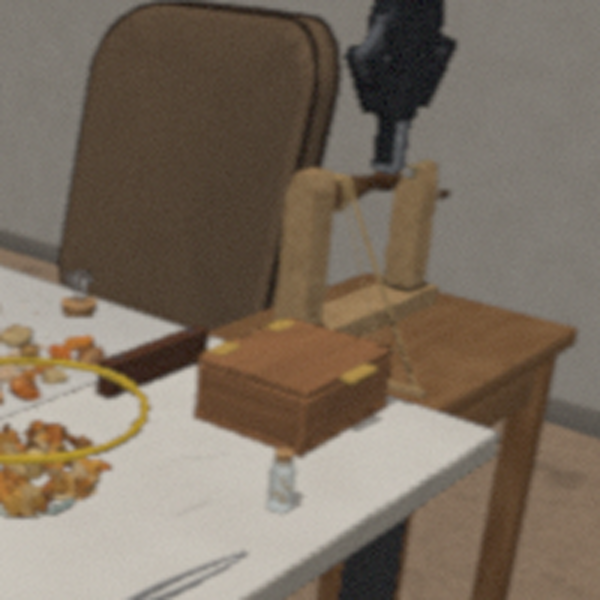

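View pics/s6w.png

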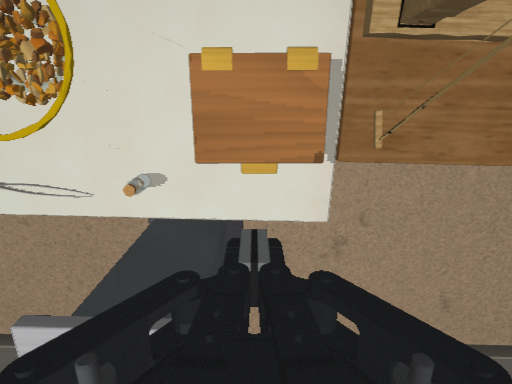

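```bash
python3 - <<'E'
from fit import *
p,s=snap("wrist")
bx=fit2(p,s,[[55,70,58.5],[55,-70,58.5],[-55,-70,58.5],[-55,70,58.5]],[[190,53],[330,53],[323,162],[195,163]],[485,-217,0])
for z in (-20,0,50): print(z,toplane(p,[[378,111],[378,148],[365,38],[512,22],[340,160],[333,220],[340,60]],z,s).round(0).tolist())
cv2.imwrite("pics/x.png",cv2.resize(p['image'][0:200,170:512],None,fx=2.3,fy=2.3,interpolation=cv2.INTER_CUBIC))
p,s=snap("scene"); cv2.imwrite("pics/x2.png",cv2.resize(p['image'][100:220,280:420],None,fx=5,fy=5,interpolation=cv2.INTER_CUBIC))
print(project(p,[[486,-348,0],[486,-348,80],[550,-330,30],[486,-300,0]]).round()-[280,100])
E
```

```text
fit [ 485.4 -218.6] yaw 1.38 res px [[-3.0, -0.7], [2.3, -0.8], [1.1, 2.5], [-1.1, 1.3]]
-20 [[487.0, -372.0], [440.0, -379.0], [571.0, -343.0], [591.0, -513.0], [422.0, -330.0], [335.0, -330.0], [546.0, -316.0]]
0 [[487.0, -363.0], [443.0, -370.0], [567.0, -337.0], [586.0, -498.0], [426.0, -324.0], [343.0, -324.0], [543.0, -311.0]]
50 [[489.0, -343.0], [450.0, -349.0], [557.0, -320.0], [574.0, -459.0], [436.0, -309.0], [364.0, -309.0], [536.0, -298.0]]
[[62. 84.]
 [66. 58.]
 [41. 70.]
 [53. 89.]]
```

View pics/x.png

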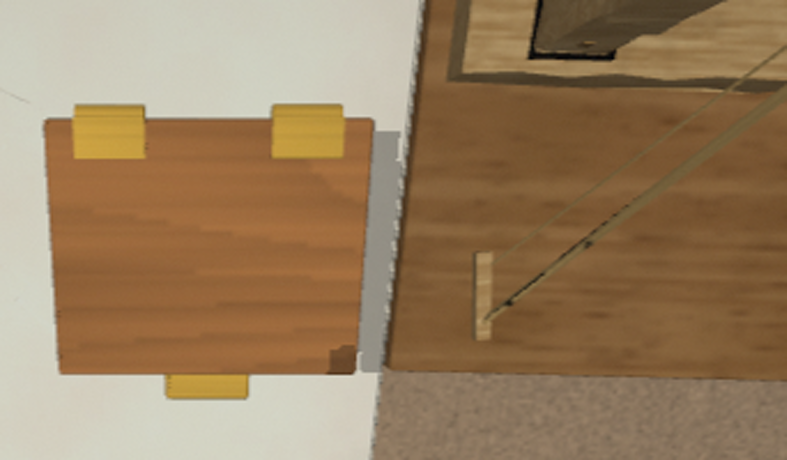

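View pics/x2.png

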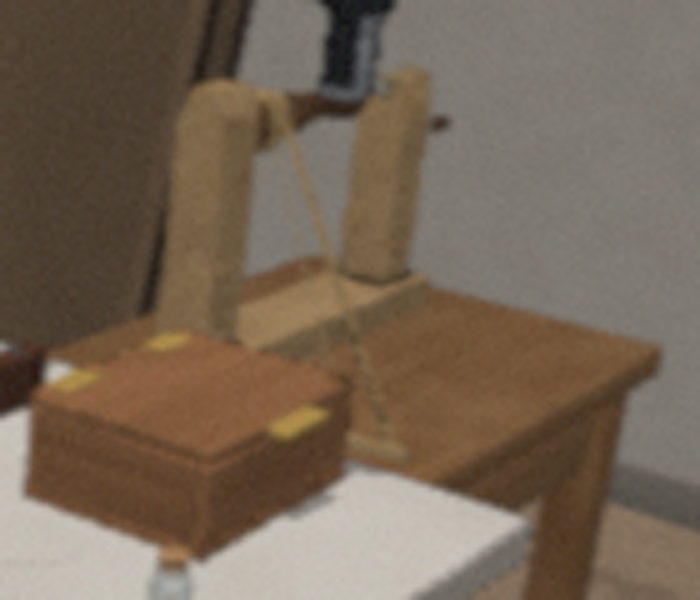

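Call:
drive_tool --deltas '[[[0.035,0.05,0,0,0,0],[0.03,0.047,0,0,0,0],[0,0,0,0,0,-10],[0,0,0,0,0,-10],[0,0,0,0,0,-10],[0,0,0,0,0,-10],[0,0,0,0,0,-10],[0,0,0,0,0,-10],[0,0,0,0,0,-10],[0,0,0,0,0,-10],[0,0,0,0,0,-8.6],[0,0,0,0,0,0]]]' --hand 0.65

```text
time_s: 49.3
eef_pos: [490.9, -312.4, 364.2]
tcp_rot: [0.685, 0.728, 0.001, -0.026]
force: [-0.1, -0.0, -0.5]
opening: 70.2
```

```bash
python3 go.py 487 -318 250 90; python3 -c "
from h import *
p,s=snap('wrist'); cv2.imwrite('pics/d1.png',p['image']);print(s['opening'])"
```

```text
at [ 490.9 -312.4  364.2] [  93.4   -2.2 -178. ] j [ 0.98  0.4  -0.62  1.51  0.21  1.36  0.41]
delta mm [ -9.8  -0.2 113.9] rot [-2.1 -2.2  3.4] n 2 per row m [-0.0049 -0.0001  0.057 ] [-1.03 -1.08  1.72]
70.24735460173628
```

View pics/d1.png

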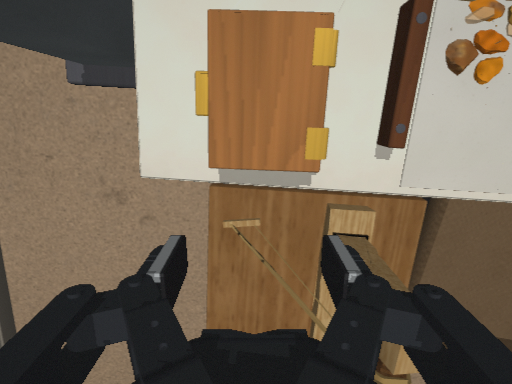

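Call:
drive_tool --deltas '[[[-0.006,0,0.055,-1,-1,1.7],[-0.006,0,0.055,-1,-1,1.7],[0,0,0.0,0,0,0],[0,0,0,0,0,0]]]'

```text
time_s: 49.85
eef_pos: [489.4, -321.0, 252.3]
tcp_rot: [0.712, 0.702, 0.001, -0.001]
force: [0.5, -0.1, 0.4]
opening: 70.6
```

```bash
python3 go.py 487 -320 182 90; python3 -c "
from h import *
p,s=snap('wrist'); cv2.imwrite('pics/d2.png',p['image']);print(s['opening'])"
```

```text
at [ 489.4 -321.   252.3] [ 89.2  -0.2 180. ] j [ 0.97  0.48 -0.57  1.65  0.29  1.09  0.3 ]
delta mm [ 0.8 -2.5 70.3] rot [ 0.  -0.2 -0.8] n 2 per row m [ 0.0004 -0.0012  0.0351] [ 0.01 -0.08 -0.39]
70.56772635488824
```

View pics/d2.png

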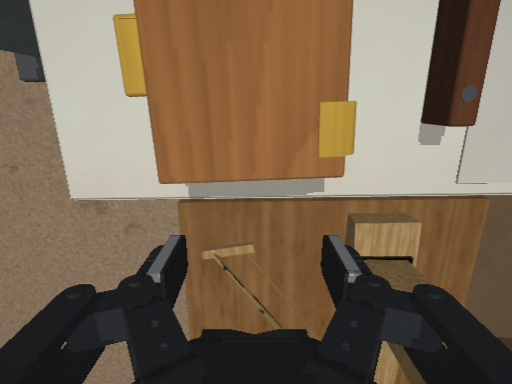

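Call:
drive_tool --deltas '[[[0,-0.001,0.034,0,0,-0.4],[0,-0.001,0.034,0,0,-0.4],[0,0,0,0,0,0]]]'

```text
time_s: 50.28
eef_pos: [490.7, -322.2, 190.5]
tcp_rot: [0.707, 0.707, 0.002, 0.004]
force: [0.5, 0.2, 0.4]
opening: 70.2
```

```bash
python3 go.py 487 -301 180 90; python3 -c "
from h import *
p,s=snap('wrist'); cv2.imwrite('pics/d3.png',p['image']);print(s['opening'],s['force'])
p,s=snap('scene'); cv2.imwrite('pics/d3s.png',cv2.resize(p['image'][60:220,240:420],None,fx=4,fy=4))"
```

```text
at [ 490.7 -322.2  190.5] [ 90.    0.2 179.5] j [ 0.94  0.56 -0.55  1.7   0.34  0.97  0.27]
delta mm [21.2 -3.8 10.4] rot [ 0.5  0.2 -0. ] n 1 per row m [ 0.0212 -0.0038  0.0104] [ 0.51  0.21 -0.02]
70.2395412979708 [0.5446679  0.18328388 0.44498651]
```

View pics/d3.png

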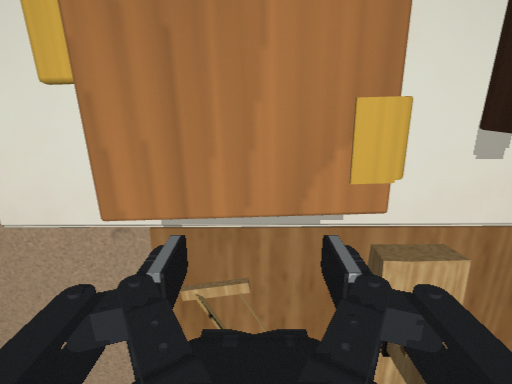

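View pics/d3s.png

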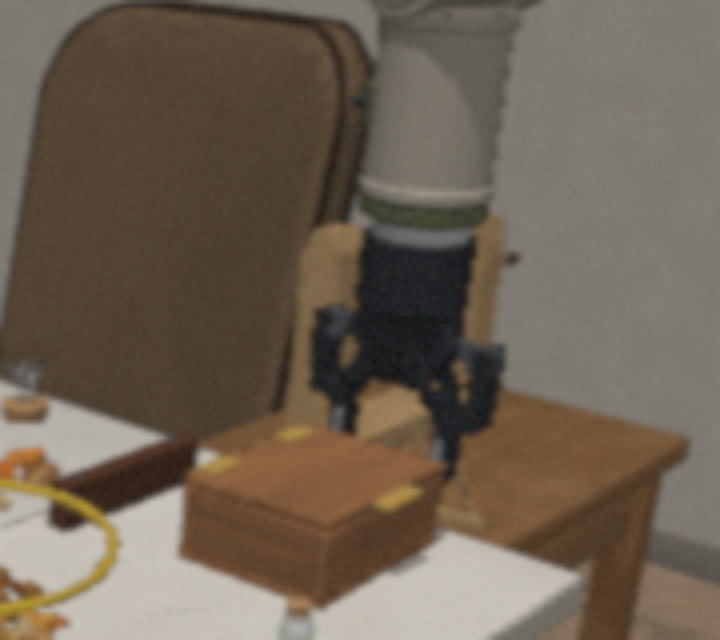

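Call:
drive_tool --deltas '[[[0.006,-0.002,0.004,0,0,0],[0.006,-0.002,0.004,0,0,0],[0.005,0,0.0,0,0,0]]]'

```text
time_s: 50.75
eef_pos: [489.2, -305.3, 188.6]
tcp_rot: [0.707, 0.707, 0.003, 0.01]
force: [0.5, -0.9, 0.6]
opening: 70.6
```

Call:
drive_tool --deltas '[[[0.004,0,0.0,0,0,0],[0.004,0,0,0,0,0],[0.004,0,0.0,0,0,0]]]'

```text
time_s: 51.12
eef_pos: [488.5, -294.2, 188.9]
tcp_rot: [0.708, 0.706, 0.002, 0.011]
force: [0.7, -5.6, -0.4]
opening: 70.1
```

Call:
drive_tool --deltas '[[[0.004,0,0.001,0,0,0],[0.004,0,0.001,0,0,0],[0.004,0,0.001,0,0,0]]]'

```text
time_s: 51.5
eef_pos: [488.6, -288.0, 188.8]
tcp_rot: [0.71, 0.704, -0.001, 0.016]
force: [-1.3, -8.2, 3.1]
opening: 70.5
```

```bash
python3 go.py 487 -274 180 90; python3 -c "
from h import *
p,s=snap('wrist'); cv2.imwrite('pics/d4.png',p['image']);print(s['opening'],s['force'])"
```

```text
at [ 488.6 -288.   188.8] [ 89.5   1.3 178.8] j [ 0.91  0.52 -0.55  1.77  0.35  0.92  0.2 ]
delta mm [14.1 -1.9  8.4] rot [ 1.2  1.3 -0.5] n 1 per row m [ 0.0141 -0.0019  0.0084] [ 1.21  1.32 -0.49]
70.54901191250092 [-1.27071691 -8.23253682  3.07920167]
```

View pics/d4.png

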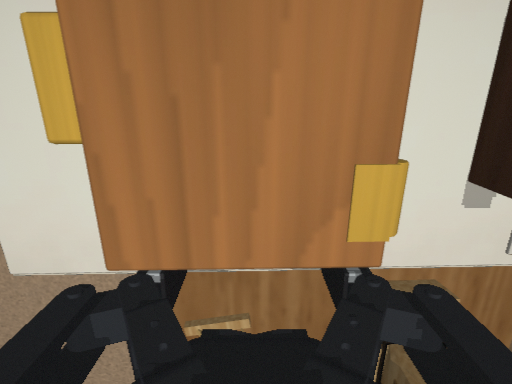

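Call:
drive_tool --deltas '[[[0.006,0,0.001,0.6,0.6,-0.3],[0.006,0,0.001,0.6,0.6,-0.2],[0.006,0,0.001,0,0,0]]]'

```text
time_s: 51.92
eef_pos: [489.8, -274.4, 188.4]
tcp_rot: [0.709, 0.705, -0.001, 0.006]
force: [-1.7, -8.0, 4.6]
opening: 70.5
```

```bash
python3 go.py 487 -274 185 90; python3 -c "
from h import *
p,s=snap('top'); cv2.imwrite('pics/d5.png',cv2.resize(p['image'][120:260,260:400],None,fx=4,fy=4));print(s['opening'],s['force'])"
```

```text
at [ 489.8 -274.4  188.4] [ 89.7   0.6 179.6] j [ 0.89  0.52 -0.56  1.77  0.34  0.94  0.19]
delta mm [ 0.4 -2.8  3.4] rot [ 0.4  0.6 -0.3] n 1 per row m [ 0.0004 -0.0028  0.0034] [ 0.36  0.56 -0.34]
70.53827218304332 [-1.74043769 -8.03997405  4.58497329]
```

View pics/d5.png

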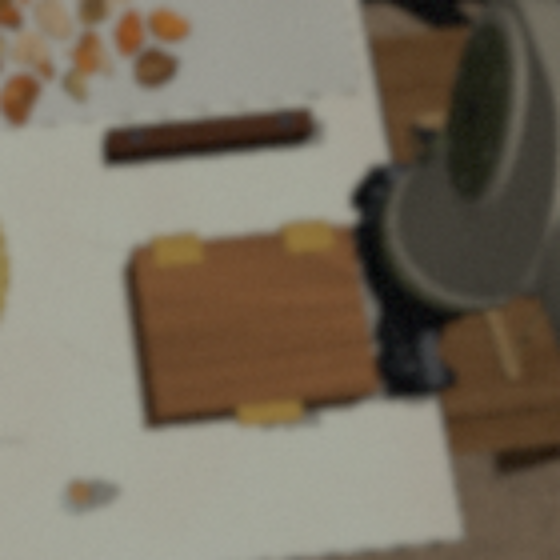

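Call:
drive_tool --deltas '[[[-0.012,0,0,0,0,0],[-0.015,0,-0.005,0,0,0],[0,0,-0.055,0,0,0],[0,0,-0.055,0,0,0],[0,0,-0.055,0,0,0],[0,0,-0.045,0,0,0],[0.04,-0.035,0,0,0,0],[0.04,-0.035,0,0,0,0],[0,0,0,0,0,10],[0,0,0,0,0,10],[0,0,0,0,0,10],[0,0,0,0,0,10]]]'

```text
time_s: 53.48
eef_pos: [416.7, -222.9, 413.5]
tcp_rot: [0.912, 0.41, 0.004, 0.004]
force: [0.5, 0.1, -0.9]
opening: 70.2
```

Call:
drive_tool --deltas '[[[0,0,0,0,0,10],[0,0,0,0,0,10],[0,0,0,0,0,10],[0,0,0,0,0,10],[0,0,0,0,0,10],[0,0,0,0,0,0],[0,0,0,0,0,0]]]'

```text
time_s: 54.35
eef_pos: [416.7, -225.8, 415.7]
tcp_rot: [1.0, -0.027, 0.007, -0.0]
force: [-0.2, 0.7, 1.0]
opening: 70.4
```

```bash
python3 go.py 450 -191 400 0; python3 -c "
from h import *
p,s=snap('wrist'); cv2.imwrite('pics/e1.png',p['image']);print(s['opening'],s['force'])"
```

```text
at [ 416.7 -225.8  415.7] [  -3.    -0.8 -180. ] j [ 0.98  0.08 -0.58  1.73  0.04  1.33 -1.23]
delta mm [ 31.2 -36.6  16.1] rot [-0.  -0.8 -3. ] n 1 per row m [ 0.0312 -0.0366  0.0161] [-0.01 -0.77 -3.04]
70.40131367781902 [-0.15674033  0.74664669  1.0113385 ]
```

View pics/e1.png

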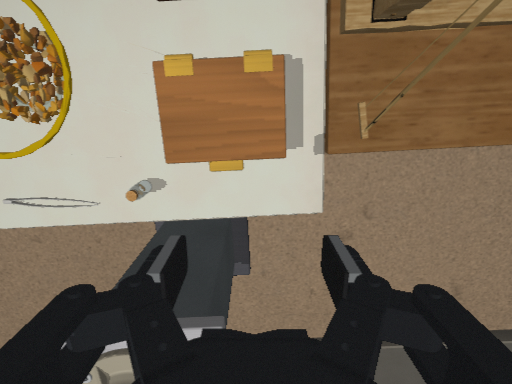

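Call:
drive_tool --deltas '[[[0.041,-0.02,0.01,0,-0.4,-1.5],[0.041,-0.019,0.005,0,-0.4,-1.5],[0,0,0,0,0,0],[0,0,0,0,0,0]]]'

```text
time_s: 54.9
eef_pos: [501.9, -191.1, 401.2]
tcp_rot: [1.0, 0.003, -0.001, 0.0]
force: [-0.6, -0.8, 0.5]
opening: 70.4
```

```bash
python3 go.py 410 -191 300 0; python3 -c "
from h import *
p,s=snap('wrist'); cv2.imwrite('pics/e2.png',p['image']);
cv2.imwrite('pics/e2a.png',cv2.resize(p['image'][0:190,120:320],None,fx=4,fy=3.15,interpolation=cv2.INTER_CUBIC))"
```

```text
at [ 501.9 -191.1  401.2] [3.0e-01 1.0e-01 1.8e+02] j [ 0.84  0.25 -0.64  1.6   0.16  1.35 -1.39]
delta mm [-91.8  -0.7 101.3] rot [0.  0.1 0.3] n 3 per row m [-0.0306 -0.0002  0.0338] [0.   0.02 0.11]
```

View pics/e2.png

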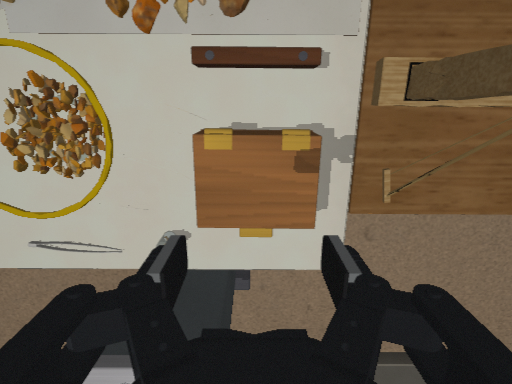

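```bash
python3 -c "
import cv2
im=cv2.imread('pics/e2.png')
cv2.imwrite('pics/e2a.png',cv2.resize(im[38:78,180:335],None,fx=5,fy=5,interpolation=cv2.INTER_CUBIC))
cv2.imwrite('pics/e2b.png',cv2.resize(im[120:240,180:335],None,fx=5,fy=5,interpolation=cv2.INTER_CUBIC))"
```

```text
(no output)
```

View pics/e2a.png

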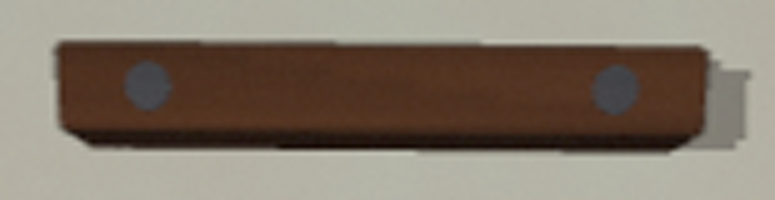

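View pics/e2b.png

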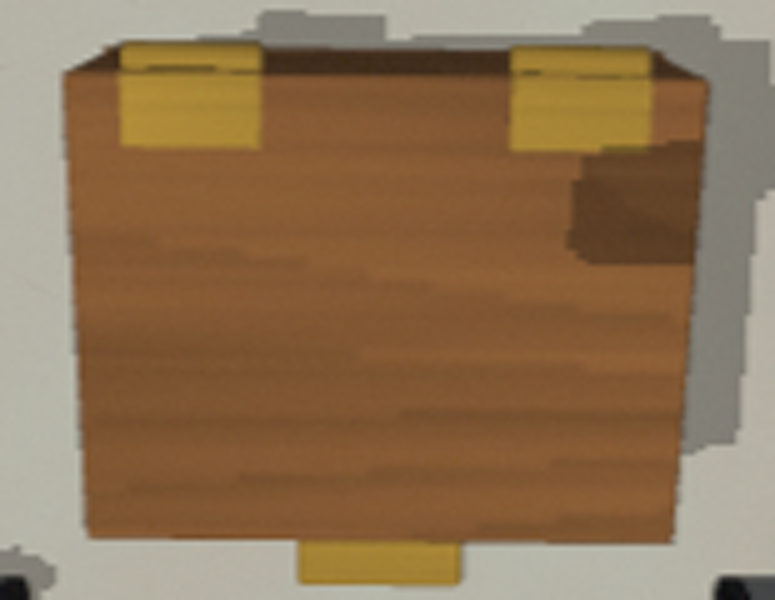

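```bash
cat > rel.py <<'E'
from fit import *
def rel(p,s,S,L):
    st=fit2(p,s,[[18,70,34],[18,-70,34],[0,-70,34],[0,70,34],[0,70,0],[0,-70,0]],S,[600,-190,0])
    bx=fit2(p,s,[[55,70,58.5],[55,-70,58.5],[-55,-70,58.5],[-55,70,58.5]],L,[500,-200,0])
    c,sn=np.cos(st[2]),np.sin(st[2]); d=bx[:2]-st[:2]
    print('box in stop frame',np.array([c*d[0]+sn*d[1],-sn*d[0]+c*d[1]]).round(1),'rel yaw',np.degrees(bx[2]-st[2]).round(2))
E
python3 - <<'E'
from rel import *
p,s=snap("wrist")
A=np.array([[56,42],[708,47],[703,135],[62,127],[92,147],[672,152]])/5+[180,38]
B=np.array([[64,72],[706,80],[673,542],[88,538]])/5+[180,120]
rel(p,s,A,B)
E
```

```text
fit [ 614.8 -192.1] yaw -0.26 res px [[-0.7, -0.8], [1.2, -0.5], [0.9, 0.3], [-1.0, 0.7], [-1.0, 0.2], [0.6, 0.3]]
fit [ 488.  -192.9] yaw -0.33 res px [[-1.1, -0.4], [1.6, -0.7], [0.7, 1.1], [-0.9, 0.8]]
box in stop frame [-126.7   -1.4] rel yaw -0.07
```

Call:
drive_tool --deltas '[[[-0.05,0.001,0,0,0,0],[-0.05,0.001,0,0,0,0],[0,0,0.05,0,0,0],[0,0,0.05,0,0,0],[0,0,0.05,0,0,0],[0,0,0.04,0,0,0],[0,0,0,0,0,0]]]'

```text
time_s: 55.88
eef_pos: [394.1, -200.2, 210.9]
tcp_rot: [1.0, -0.003, 0.003, 0.006]
force: [-0.3, -0.2, 0.5]
opening: 70.8
```

```bash
python3 go.py 402 -193 183 0; python3 -c "
from h import *
p,s=snap('wrist'); cv2.imwrite('pics/e3.png',p['image']);print(s['force'])"
```

```text
at [ 394.1 -200.2  210.9] [ -0.4  -0.3 179.3] j [ 0.94  0.25 -0.61  2.06  0.2   0.87 -1.35]
delta mm [ 7.7 -7.6 27.8] rot [ 0.7 -0.3 -0.4] n 1 per row m [ 0.0077 -0.0076  0.0278] [ 0.68 -0.31 -0.36]
[-0.33679131 -0.23416532  0.54080981]
```

View pics/e3.png

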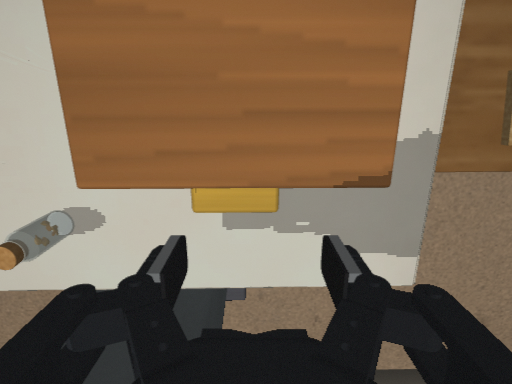

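Call:
drive_tool --deltas '[[[0.004,-0.0075,0.013,0.6,-0.3,-0.4],[0.0,0,0.013,0,0,0],[0,0,0,0,0,0],[0,0,0,0,0,0]]]'

```text
time_s: 56.42
eef_pos: [401.5, -194.0, 189.3]
tcp_rot: [1.0, 0.0, 0.004, 0.003]
force: [-0.1, 0.7, 0.1]
opening: 70.3
```

```bash
python3 go.py 402 -193 183 0; python3 -c "
from h import *
p,s=snap('wrist'); cv2.imwrite('pics/e4.png',p['image']);print(s['force'])"
```

```text
at [ 401.5 -194.   189.3] [  0.   -0.5 179.6] j [ 0.92  0.3  -0.6   2.07  0.23  0.83 -1.39]
delta mm [ 0.5 -1.   6.3] rot [ 0.4 -0.5  0. ] n 1 per row m [ 0.0005 -0.001   0.0063] [ 0.4  -0.5   0.03]
[-0.11318839  0.73794622  0.09500074]
```

View pics/e4.png

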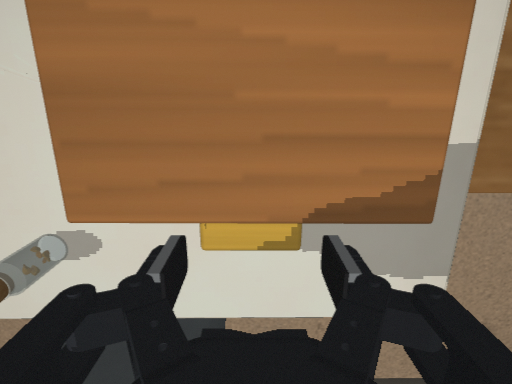

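Call:
drive_tool --deltas '[[[0.008,0,0.004,0.4,-0.5,0],[0.008,0,0.002,0,0,0],[0.006,0,0,0,0,0],[0.006,0,0,0,0,0],[0.006,0,0,0,0,0],[0.006,0,0,0,0,0]]]'

```text
time_s: 57.22
eef_pos: [438.9, -194.8, 181.2]
tcp_rot: [1.0, -0.001, -0.009, -0.001]
force: [-17.8, 1.5, 18.9]
opening: 70.3
```

Call:
drive_tool --deltas '[[[0.006,0,0,0,0,0],[0.006,0,0,0,0,0],[0.006,0,0,0,0,0],[0.006,0,0,0,0,0],[0.006,0,0,0,0,0]]]'

```text
time_s: 57.85
eef_pos: [459.9, -195.9, 181.2]
tcp_rot: [1.0, -0.003, -0.027, 0.001]
force: [-20.3, 2.0, 23.4]
opening: 70.8
```

```bash
python3 go.py 462 -194 183 0; python3 -c "
from h import *
p,s=snap('wrist'); cv2.imwrite('pics/e5.png',p['image']);print(s['force'],s['moment'])
p,s=snap('scene'); cv2.imwrite('pics/e5s.png',cv2.resize(p['image'][60:220,240:420],None,fx=4,fy=4))"
```

```text
at [ 459.9 -195.9  181.2] [ -0.4   3.  179.9] j [ 0.81  0.44 -0.57  1.91  0.31  0.93 -1.49]
delta mm [ 2.  -1.9 -1.9] rot [ 0.1  3.  -0.4] n 1 per row m [ 0.002  -0.0019 -0.0019] [ 0.1   3.05 -0.36]
[-20.29645889   2.01536441  23.43272413] [0.50258993 3.32777215 0.19913636]
```

View pics/e5.png

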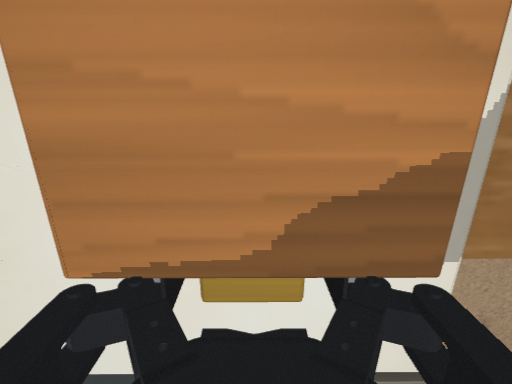

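View pics/e5s.png

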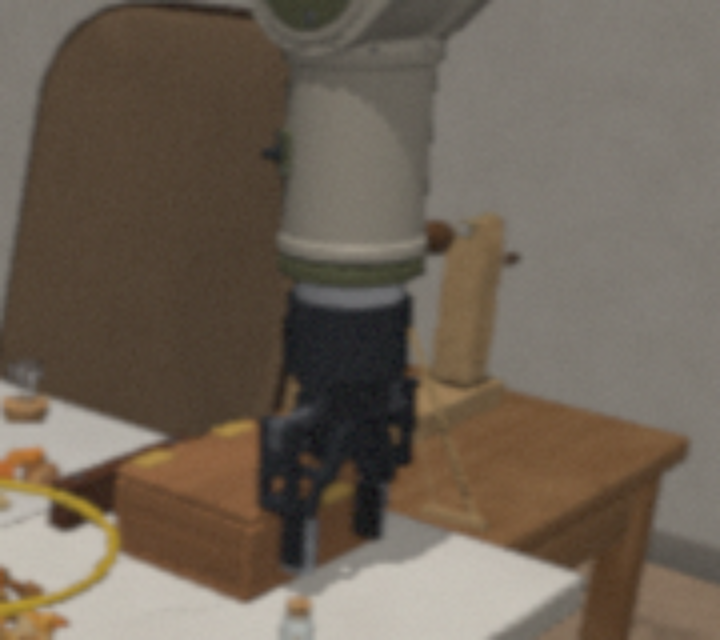

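Call:
drive_tool --deltas '[[[-0.002,0,-0.004,0,1.5,0],[0,0,-0.001,0,1.5,0],[0.005,0,-0.001,0,0.5,0]]]'

```text
time_s: 58.32
eef_pos: [461.2, -196.0, 185.4]
tcp_rot: [1.0, -0.004, 0.001, 0.0]
force: [-4.6, 1.0, -1.7]
opening: 70.5
```

Call:
drive_tool --deltas '[[[0.005,0,-0.001,0,0.6,0],[0.005,0,-0.001,0,0.6,0],[0.005,0,-0.001,0,0.6,0]]]'

```text
time_s: 58.7
eef_pos: [476.0, -196.0, 187.3]
tcp_rot: [1.0, -0.004, 0.016, -0.0]
force: [-4.1, 0.8, -2.8]
opening: 70.4
```

Call:
drive_tool --deltas '[[[0.005,0,0,0,-0.6,0],[0.004,0,0,0,-0.3,0]]]'

```text
time_s: 58.95
eef_pos: [485.5, -196.1, 187.7]
tcp_rot: [1.0, -0.004, 0.007, -0.0]
force: [-4.8, -0.1, -0.5]
opening: 70.5
```

Call:
drive_tool --deltas '[[[-0.015,0,0,0,0,0],[-0.025,0,0,0,0,0],[0,0,-0.05,0,0,0],[0,0,-0.05,0,0,0],[0,0,-0.05,0,0,0],[0.04,0,-0.05,0,0,0],[0.05,0,0,0,0,0],[0,0,0,0,0,0],[0,0,0,0,0,0]]]'

```text
time_s: 60.08
eef_pos: [529.7, -195.5, 397.4]
tcp_rot: [1.0, -0.003, 0.015, 0.002]
force: [0.4, -0.9, -0.7]
opening: 70.5
```

```bash
python3 go.py 500 -191 400 0; python3 -c "
from h import *
p,s=snap('wrist'); cv2.imwrite('pics/f1.png',p['image']);
im=p['image']
cv2.imwrite('pics/f1a.png',cv2.resize(im[30:200,175:335],None,fx=5,fy=3.5,interpolation=cv2.INTER_CUBIC))"
```

```text
at [ 529.7 -195.5  397.4] [ -0.4  -1.8 179.7] j [ 0.83  0.31 -0.67  1.54  0.2   1.32 -1.43]
delta mm [-29.7  -4.3  -3.6] rot [ 0.3 -1.8 -0.4] n 1 per row m [-0.0297 -0.0043 -0.0036] [ 0.27 -1.77 -0.4 ]
```

View pics/f1.png

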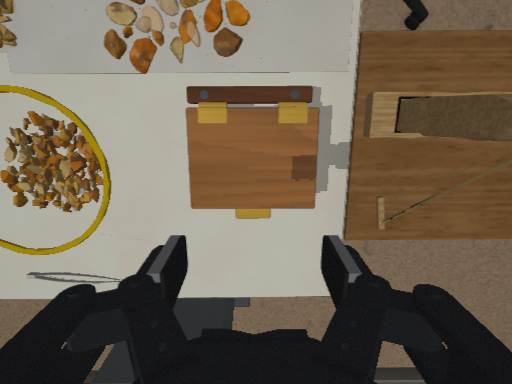

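View pics/f1a.png

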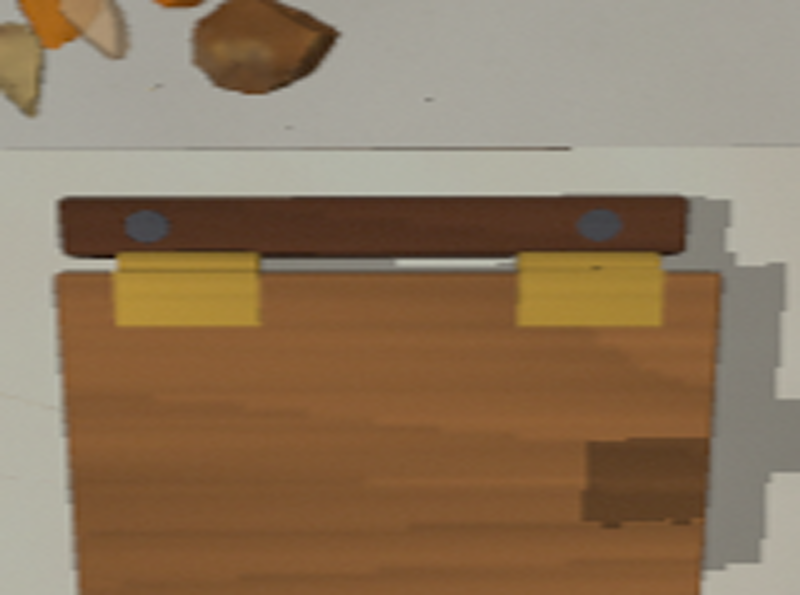

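```bash
cat >> rel.py <<'E'
def rel2(p,s,S,L):
    st=fit2(p,s,[[18,70,34],[18,-70,34],[0,-70,34],[0,70,34]][:len(S)],S,[600,-190,0])
    bx=fit2(p,s,[[55,70,58.5],[55,-70,58.5],[-55,-70,58.5],[-55,70,58.5]],L,[500,-200,0])
    c,sn=np.cos(st[2]),np.sin(st[2]); d=bx[:2]-st[:2]
    print('box in stop frame',np.array([c*d[0]+sn*d[1],-sn*d[0]+c*d[1]]).round(1),'rel yaw',np.degrees(bx[2]-st[2]).round(2))
E
python3 - <<'E'
from rel import *
p,s=snap("wrist")
g=cv2.resize(p['image'][195:220,180:330],None,fx=5,fy=5,interpolation=cv2.INTER_CUBIC); cv2.imwrite('pics/f1b.png',g)
A=np.array([[60,198],[686,197],[685,254],[66,255]])/[5,3.5]+[175,30]
B=np.r_[np.array([[55,271],[719,271]])/[5,3.5]+[175,30],[[315,208.3],[191.5,208.8]]]
rel2(p,s,A,B)
E
```

```text
fit [ 614.1 -192.2] yaw -0.34 res px [[-1.1, -0.4], [1.5, -0.4], [0.9, 0.5], [-1.2, 0.5]]
fit [ 554.1 -195. ] yaw -0.35 res px [[-0.9, 0.3], [1.7, 0.0], [-0.2, -0.1], [-0.1, -0.2]]
box in stop frame [-60.   -3.1] rel yaw -0.01
```

View pics/f1b.png

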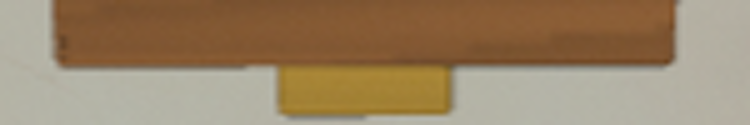

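Call:
drive_tool --deltas '[[[0.015,0.05,0,0,-0.9,0],[0.01,0.05,0,0,-0.9,0],[0,0,0,0,0,-10],[0,0,0,0,0,-10],[0,0,0,0,0,-10],[0,0,0,0,0,-10],[0,0,0,0,0,-10],[0,0,0,0,0,-10],[0,0,0,0,0,-10],[0,0,0,0,0,-10],[0,0,0,0,0,-8],[0,0,0,0,0,0]]]'

```text
time_s: 61.68
eef_pos: [542.9, -299.7, 400.2]
tcp_rot: [0.706, 0.708, -0.008, 0.003]
force: [-0.9, -0.5, -0.1]
opening: 70.6
```

```bash
python3 go.py 554 -300 250 89.7; python3 -c "
from h import *
p,s=snap('wrist'); cv2.imwrite('pics/g1.png',p['image'])"
```

```text
at [ 542.9 -299.7  400.2] [  90.1    0.9 -179.6] j [ 1.05  0.52 -0.9   1.36  0.42  1.45  0.17]
delta mm [  2.1  12.2 150.1] rot [-0.4  0.9  0.4] n 3 per row m [0.0007 0.0041 0.05  ] [-0.14  0.31  0.14]
```

View pics/g1.png

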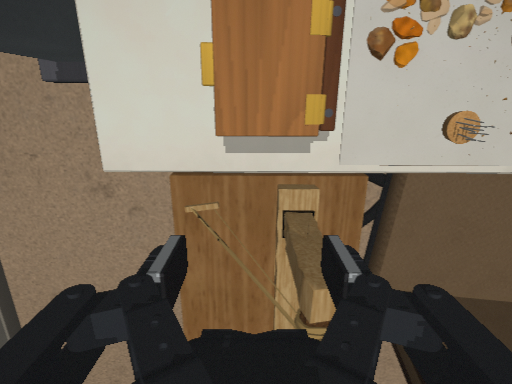

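```bash
python3 - <<'E'
from h import *
p,s=snap('wrist')
for z in (0,20): print(z,toplane(p,[[284,211],[312,211],[278,187],[318,187]],z,s).round())
for z in (100,130,160,190): print(z,toplane(p,[[303,325],[331,317]],z,s).round())
E
```

```text
0 [[ 582. -374.]
 [ 620. -374.]
 [ 573. -340.]
 [ 626. -340.]]
20 [[ 580. -366.]
 [ 616. -366.]
 [ 571. -333.]
 [ 622. -333.]]
100 [[ 598. -475.]
 [ 629. -463.]]
130 [[ 592. -447.]
 [ 619. -437.]]
160 [[ 585. -419.]
 [ 610. -410.]]
190 [[ 579. -391.]
 [ 600. -383.]]
```

Call:
drive_tool --deltas '[[[0.005,0.004,0.05,-0.2,0.3,0.2],[0.005,0.004,0.05,-0.2,0.3,0.2],[0.002,0.003,0.05,0,0.3,0],[0,0,0,0,0,0]]]'

```text
time_s: 62.28
eef_pos: [553.4, -289.9, 248.2]
tcp_rot: [0.714, 0.7, -0.001, 0.002]
force: [0.1, -0.7, 0.2]
opening: 70.2
```

```bash
python3 go.py 554 -290 188 89.7; python3 -c "
from h import *
p,s=snap('wrist'); cv2.imwrite('pics/g2.png',p['image'])"
```

```text
at [ 553.4 -289.9  248.2] [ 88.8   0.2 179.9] j [ 1.01  0.65 -0.84  1.54  0.51  1.18  0.06]
delta mm [ 0.2  0.4 60.2] rot [ 0.1  0.2 -0.9] n 2 per row m [0.0001 0.0002 0.0301] [ 0.06  0.11 -0.44]
```

View pics/g2.png

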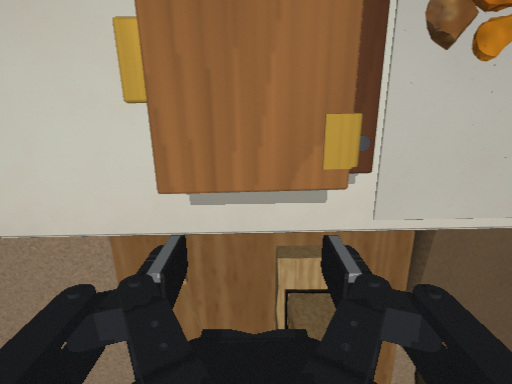

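Call:
drive_tool --deltas '[[[0,0,0.03,0,0,-0.4],[0,0,0.028,0,0,-0.4],[0,0,0,0,0,0],[0,0,0,0,0,0]]]'

```text
time_s: 62.82
eef_pos: [559.2, -292.4, 205.0]
tcp_rot: [0.711, 0.703, 0.002, 0.012]
force: [0.7, 0.3, -0.1]
opening: 70.6
```

Call:
drive_tool --deltas '[[[0.005,0,0,0,0,0],[0.004,0,0,0,0,0]]]'

```text
time_s: 63.08
eef_pos: [560.3, -283.4, 208.4]
tcp_rot: [0.712, 0.702, 0.003, 0.015]
force: [0.9, 0.3, 0.7]
opening: 70.4
```

Call:
drive_tool --deltas '[[[0,-0.004,0.012,0.5,1,-0.3],[0,-0.003,0.01,0.5,0.7,0],[0,0,0,0,0,0]]]'

```text
time_s: 63.45
eef_pos: [553.1, -283.1, 184.8]
tcp_rot: [0.71, 0.705, 0.007, -0.003]
force: [-0.2, 0.7, 0.5]
opening: 70.5
```

```bash
python3 go.py 554 -276 190 89.7; python3 -c "
from h import *
p,s=snap('wrist'); cv2.imwrite('pics/g3.png',p['image']); print(s['force'])"
```

```text
at [ 553.1 -283.1  184.8] [ 89.6  -0.9 179.7] j [ 0.99  0.72 -0.81  1.59  0.55  1.08  0.03]
delta mm [ 7.2  0.9 -5.1] rot [ 0.3 -0.9 -0.1] n 1 per row m [ 0.0072  0.0009 -0.0051] [ 0.32 -0.89 -0.1 ]
[-0.19937903  0.67703832  0.53551817]
```

View pics/g3.png

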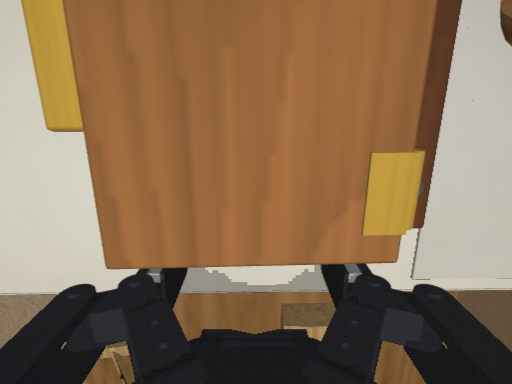

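Call:
drive_tool --deltas '[[[0.004,0,0,0,-0.5,0],[0.003,0,0,0,-0.3,0]]]'

```text
time_s: 63.75
eef_pos: [553.3, -276.8, 185.4]
tcp_rot: [0.71, 0.704, 0.002, 0.003]
force: [-0.4, -4.6, -0.0]
opening: 70.5
```

Call:
drive_tool --deltas '[[[0.003,0,0,0,0,0],[0,0,0,0,0,0]]]'

```text
time_s: 64.0
eef_pos: [553.2, -274.2, 185.8]
tcp_rot: [0.71, 0.704, 0.001, 0.003]
force: [-0.9, 0.0, -0.1]
opening: 70.5
```

Call:
drive_tool --deltas '[[[-0.008,0,0,0,0,0],[-0.008,0,0,0,0,0],[0,0,-0.05,0,0,0],[0,0,-0.05,0,0,0],[0,0,-0.05,0,0,0],[0,0,-0.05,0,0,0],[0.05,-0.025,0,0,0,0],[0.045,-0.025,0,0,0,0],[0,0,0,0,0,10],[0,0,0,0,0,10],[0,0,0,0,0,10],[0,0,0,0,0,10]]]'

```text
time_s: 65.5
eef_pos: [502.1, -194.6, 394.0]
tcp_rot: [0.912, 0.409, 0.006, 0.001]
force: [-0.6, -0.1, 0.4]
opening: 70.5
```

Call:
drive_tool --deltas '[[[0,0,0,0,0,10],[0,0,0,0,0,10],[0,0,0,0,0,10],[0,0,0,0,0,10],[0,0,0,0,0,9],[0,0,0,0,0,0],[0,0,0,0,0,0]]]'

```text
time_s: 66.38
eef_pos: [502.7, -195.4, 395.0]
tcp_rot: [1.0, -0.017, 0.007, -0.003]
force: [0.0, 0.5, -0.1]
opening: 70.4
```

```bash
python3 go.py 520 -192 400 0
```

```text
at [ 502.7 -195.4  395. ] [  -2.    -0.8 -179.7] j [ 0.91  0.27 -0.72  1.6   0.18  1.32 -1.44]
delta mm [17.3 -4.1 -4.8] rot [-0.3 -0.8 -2. ] n 1 per row m [ 0.0173 -0.0041 -0.0048] [-0.3  -0.82 -1.99]
```

Call:
drive_tool --deltas '[[[0.017,-0.004,0,-0.3,-0.8,-2],[0,0,0,0,0,0],[0,0,0,0,0,0]]]'

```text
time_s: 66.75
eef_pos: [519.7, -192.5, 395.2]
tcp_rot: [1.0, 0.003, -0.0, -0.0]
force: [-0.9, -0.5, 0.1]
opening: 70.6
```

```bash
python3 -c "
from h import *
p,s=snap('wrist'); cv2.imwrite('pics/i1.png',p['image']); print(s['eef_pos'])
im=p['image']
cv2.imwrite('pics/i1a.png',cv2.resize(im[55:115,175:335],None,fx=5,fy=5,interpolation=cv2.INTER_CUBIC))
cv2.imwrite('pics/i1b.png',cv2.resize(im[180:240,175:335],None,fx=5,fy=5,interpolation=cv2.INTER_CUBIC))"
```

```text
[ 519.69844804 -192.54220654  395.15438345]
```

View pics/i1a.png

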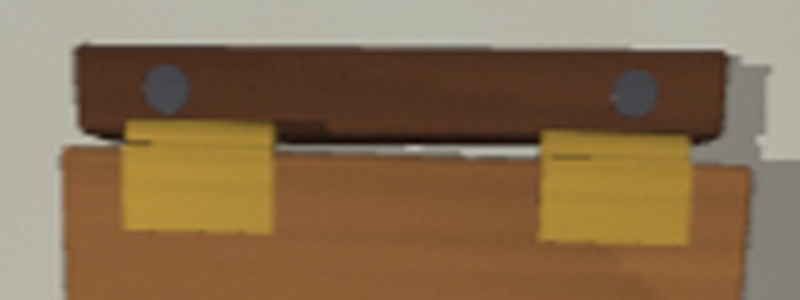

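View pics/i1b.png

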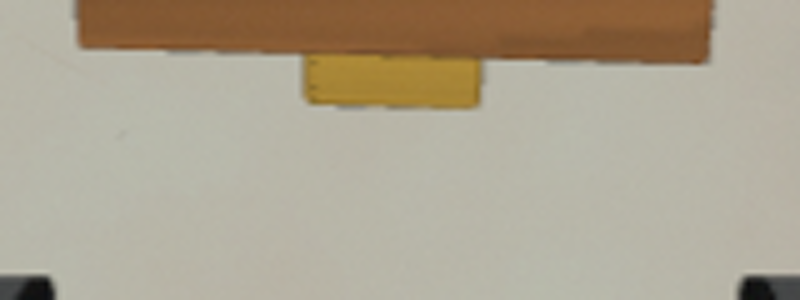

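```bash
python3 - <<'E'
from rel import *
p,s=snap("wrist")
A=np.array([[78,46],[727,50],[721,133],[82,128]])/5+[175,55]
B=np.r_[np.array([[62,147],[749,168]])/5+[175,55],np.array([[708,63],[80,47]])/5+[175,180]]
rel2(p,s,A,B)
E
```

```text
fit [ 615.  -192.2] yaw -0.08 res px [[-1.4, -0.8], [1.3, -0.6], [1.2, 0.9], [-1.2, 1.0]]
fit [ 554.6 -192.2] yaw -1.23 res px [[-0.9, -0.1], [1.8, -0.3], [0.1, 0.3], [-0.3, 0.3]]
box in stop frame [-60.5  -0.2] rel yaw -1.15
```

Call:
drive_tool --deltas '[[[-0.038,0,0,0,0,0],[-0.034,0,0,0,0,0],[0,0,0.05,0,0,0],[0,0,0.05,0,0,0],[0,0,0.05,0,0,0],[0,0,0.035,0,0,0],[0,0,0,0,0,0]]]'

```text
time_s: 67.72
eef_pos: [443.6, -195.5, 207.5]
tcp_rot: [1.0, 0.001, 0.002, 0.002]
force: [0.2, 0.6, 0.4]
opening: 70.2
```

```bash
python3 go.py 468 -192 187 -0.2; python3 -c "
from h import *
p,s=snap('wrist'); cv2.imwrite('pics/i2.png',p['image']); print(s['force'])"
```

```text
at [ 443.6 -195.5  207.5] [ 1.000e-01 -2.000e-01  1.797e+02] j [ 0.93  0.37 -0.68  1.96  0.29  0.91 -1.46]
delta mm [24.3 -3.6 20.6] rot [ 0.3 -0.2  0.3] n 1 per row m [ 0.0243 -0.0036  0.0206] [ 0.28 -0.25  0.3 ]
[0.19199346 0.56846599 0.41205411]
```

View pics/i2.png

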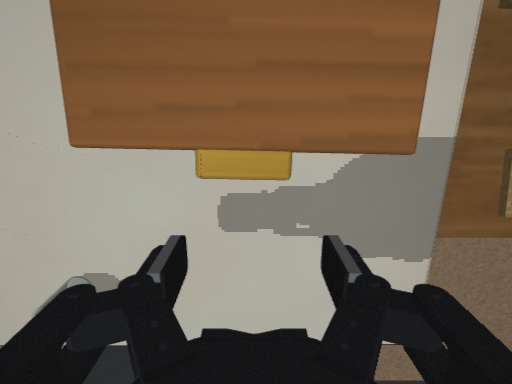

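Call:
drive_tool --deltas '[[[0.012,-0.0035,0.01,0.3,-0.2,0.2],[0.012,0,0.01,0,0,0],[0,0,0,0,0,0]]]'

```text
time_s: 68.15
eef_pos: [471.4, -193.6, 193.9]
tcp_rot: [1.0, -0.001, 0.005, 0.003]
force: [0.3, 0.8, 1.0]
opening: 70.5
```

Call:
drive_tool --deltas '[[[0.007,0,0,0,0,0],[0.006,0,0,0,0,0]]]'

```text
time_s: 68.4
eef_pos: [485.1, -194.1, 195.5]
tcp_rot: [1.0, -0.002, 0.006, 0.003]
force: [0.5, -0.6, 0.4]
opening: 70.5
```

Call:
drive_tool --deltas '[[[0.005,0,0,0,0,0],[0.005,0,0,0,0,0]]]'

```text
time_s: 68.65
eef_pos: [493.2, -194.8, 195.2]
tcp_rot: [1.0, -0.002, 0.002, 0.004]
force: [-24.0, 0.7, 16.8]
opening: 70.4
```

Call:
drive_tool --deltas '[[[0.003,-0.0005,-0.002,0,0.5,0],[0.003,0,-0.001,0,0.5,0]]]'

```text
time_s: 68.9
eef_pos: [493.4, -195.0, 195.0]
tcp_rot: [1.0, -0.003, 0.001, 0.003]
force: [-18.7, 1.0, 14.3]
opening: 70.5
```

```bash
python3 -c "
from h import *
p,s=snap('wrist'); cv2.imwrite('pics/i3.png',p['image']); print(s['eef_pos'],s['force'],s['moment'])"
```

```text
[ 493.41450595 -194.97610569  195.04285624] [-18.65697896   0.99700715  14.31787737] [0.78434472 3.519477   0.68679202]
```

View pics/i3.png

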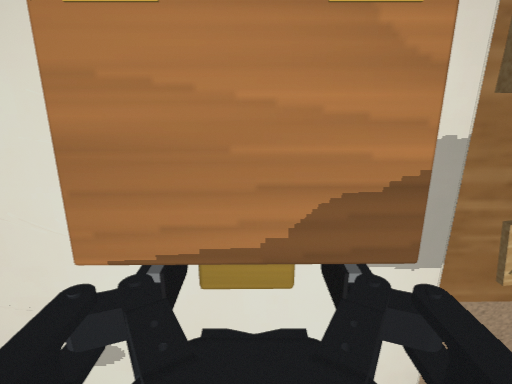

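Call:
drive_tool --deltas '[[[-0.01,0,0,0,0,0],[-0.02,0,0,0,0,0],[0,0,-0.05,0,0,0],[0,0,-0.05,0,0,0],[0,0,-0.05,0,0,0],[0.03,0,-0.05,0,0,0],[0.03,0,0,0,0,0],[0,0,0,0,0,0],[0,0,0,0,0,0]]]'

```text
time_s: 70.08
eef_pos: [521.8, -193.7, 402.6]
tcp_rot: [1.0, -0.003, 0.002, 0.004]
force: [0.6, 0.3, -0.1]
opening: 70.5
```

```bash
python3 -c "
from h import *
p,s=snap('wrist'); cv2.imwrite('pics/j1.png',p['image']); print(s['eef_pos'])
im=p['image']
cv2.imwrite('pics/j1a.png',cv2.resize(im[45:125,175:335],None,fx=5,fy=5,interpolation=cv2.INTER_CUBIC))
cv2.imwrite('pics/j1b.png',cv2.resize(im[180:240,175:335],None,fx=5,fy=5,interpolation=cv2.INTER_CUBIC))"
```

```text
[ 521.83897316 -193.65599741  402.57542148]
```

View pics/j1.png

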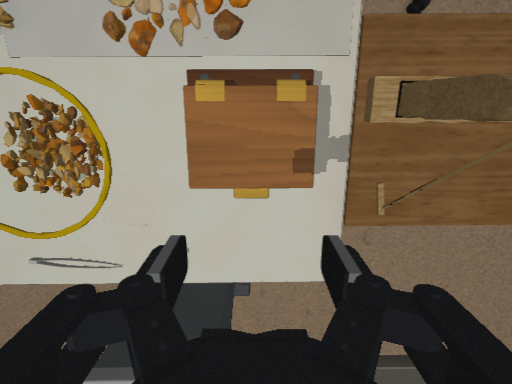

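View pics/j1a.png

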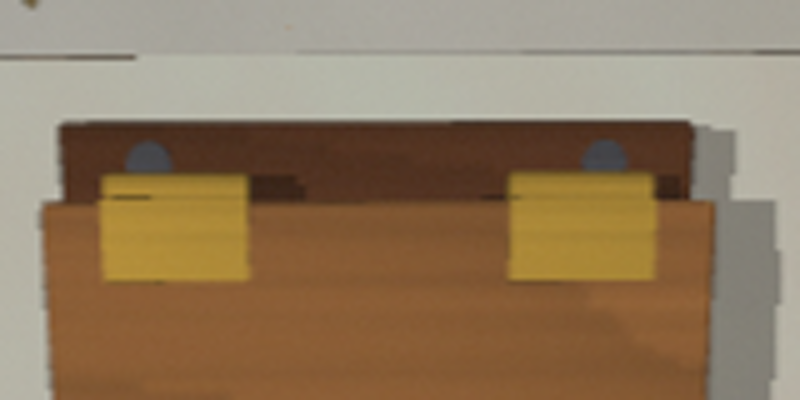

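View pics/j1b.png

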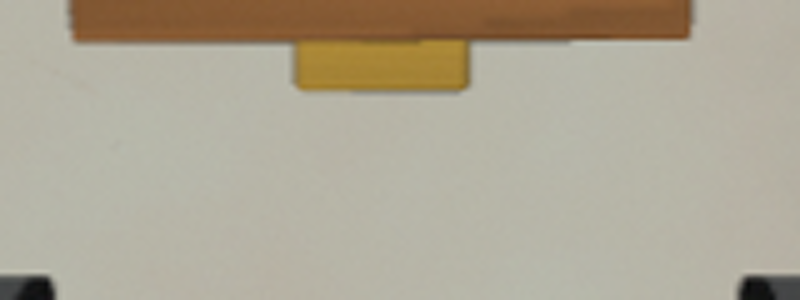

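```bash
python3 - <<'E'
from rel import *
p,s=snap("wrist")
A=np.array([[60,124],[692,122],[690,200],[65,200]])/5+[175,45]
B=np.r_[np.array([[42,203],[714,203]])/5+[175,45],np.array([[690,39],[73,41]])/5+[175,180]]
rel2(p,s,A[:2],B)
im=p['image']; print(s['opening'])
q,_=snap("scene"); cv2.imwrite("pics/k.png",cv2.resize(q['image'][90:250,190:390],None,fx=4,fy=3.7,interpolation=cv2.INTER_CUBIC))
q,_=snap("top"); cv2.imwrite("pics/k2.png",cv2.resize(q['image'][80:280,110:376],None,fx=3,fy=3,interpolation=cv2.INTER_CUBIC))
E
```

```text
fit [ 613.7 -191.9] yaw -0.22 res px [[-1.2, 0.1], [1.2, 0.0]]
fit [ 559.3 -192.2] yaw -0.35 res px [[-1.0, -0.2], [1.4, -0.3], [0.0, 0.4], [-0.1, 0.4]]
box in stop frame [-54.4  -0.5] rel yaw -0.13
70.531800885873
```

View pics/k.png

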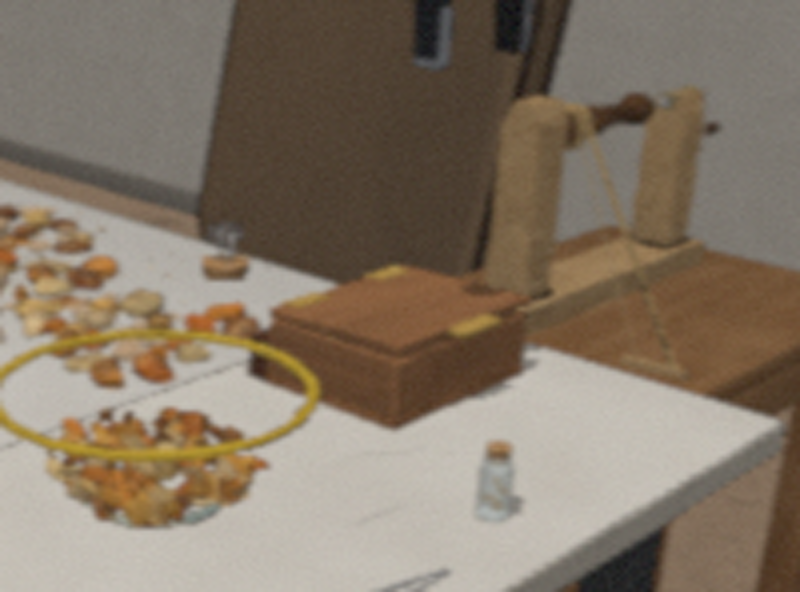

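View pics/k2.png

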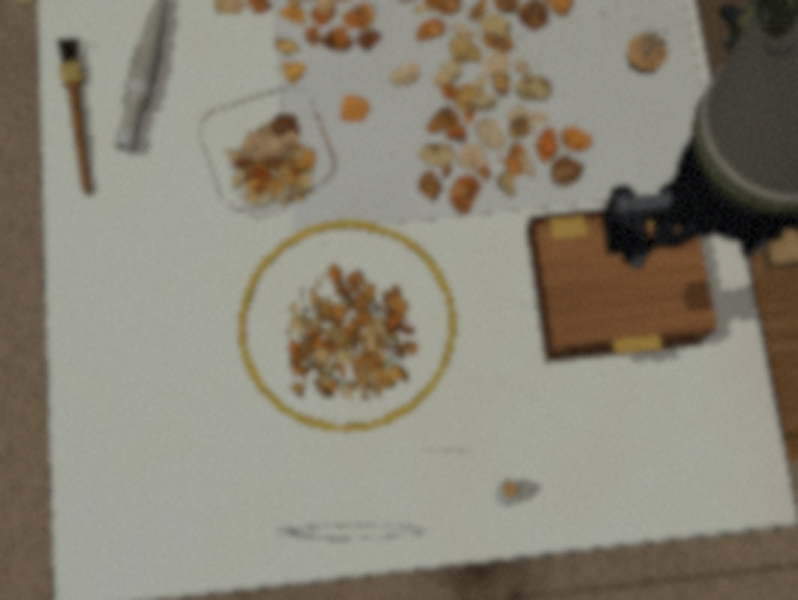

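```bash
python3 -c "
from workcell import arm
print(arm.finish_job())"
```

```text
the job is handed in; nothing more can be done
None
```

The job is done and handed in at about 70 s. All five lumps were there at the start, and all five went into the box. The lid is shut, and the box was pushed along the table against the stop.

- **Lumps:** the picture taken just before the lid came down showed all five lying on the box floor, and none were left on the table to the left of the bowl.
- **Lid:** in the final pictures it lies flat. The fingertips met it at its shut height, with a brief contact force of about 21 N at the end.
- **Box against the stop:** the last camera fit puts the box 0.5 mm off centre along the stop, at 0.1° to it. Its centre is 54.4 mm from the stop face, where flush is 55 mm, so the 0.6 mm difference is within the calibration. The last push also stalled at about 19–24 N without moving further, which agrees with it being flush.
- **Corrections on the way:** the first push left the box about 3 mm off sideways, so I nudged its side and then squared it up with a last push from the front. During the first long push the fingers also bore down on the box with about 23 N until I straightened the tool.
- **Tweezers and vial:** they look untouched in the final overhead picture, and at the end the arm was up and clear of everything.

No check failed or disagreed.

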